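# Feel for the hidden trimmer and press it home

### The job

Push the shutter on the radio chassis fully open, take the wooden-handled trimming tool from its block, feel along the bottom of the uncovered slot with the tool's sprung tip until it drops into the hidden trimmer hole, and press the trimmer fully home. Then stand the tool back upright in its block, let go of it, and leave the other things on the bench where they are.

Things in the scene. Friction and masses are not known exactly. Their poses are not given: they have to be found in the camera images.
- chassis: fixed grey radio chassis, 180 mm (x) by 280 mm (y) by 70 mm high; origin at the centre of its underside; its -x side has three black knobs and faces roughly towards the robot. In its top, along its y axis at x = -40 mm, runs the slot, under the shutter. Two coil cans and a tuning condenser near the +x edge (x from 42 to 82 mm) rise at most 50 mm above the top.
- slot (a point): centre of the slot, level with the chassis top; y along the slot, 110 mm long (y -55 to +55) and 16 mm wide (x). Its floor is a level black strip 10 mm below the top. Somewhere in it, centred between y = -36 and +36 mm (differs each time), is the trimmer hole: a gap 16 mm long, as wide as the slot, with a black round core whose top stands 8 mm below the strip.
- shutter (a joint): copper shutter plate (160 mm along the slot, 44 mm across, 4.5 mm above the chassis top) that covers the slot. It slides along the chassis's +x axis: 0 = shut, 0.040 m = fully open; starts within 3 mm of shut. About 2 N of friction; stays where it is left.
- shutter_lip (a point): middle of the top edge of the shutter's upright brass lip, 30.5 mm above the chassis top: the lip is 80 mm long (y), 8 mm thick (x), and rises 26 mm from the shutter; push its -x face to open. Axes as the chassis.
- trimmer (a joint): how far the trimmer's core has been pushed down in its hole: 0 = up, 0.008 m = fully home against its stop. Needs about 7 N; it stays where it is left.
- trimtool: trimming tool, 159 mm long, 100 g, standing upright in its block; origin at the centre of the underside of its black finger guard (44 mm wide, 6 mm thick), z up. Square wooden handle, 22 by 22 mm, from 6 to 69 mm above the origin. Below the guard: a 10 mm thick shank, 50 mm long, then a round-ended brass tip, 8 mm thick, 40 mm long. Mass varies by 30 %.
- tool_handle (a point): point on the tool's axis 38 mm above its origin, a good place to grip; axes as the tool, x and y square to the handle's flat sides
- tool_tip (a point): end of the tool's brass tip, 90 mm below the tool's origin when not pushed in. The tip is sprung: it goes in by up to 10 mm (1 N at first, 6 N at 10 mm) and then bears solidly.
- holder: fixed dark wooden block, 80 by 80 by 100 mm high, with a 28 by 28 mm square hole right through it from top to bottom; the tool stands in it with its guard resting on the block's top. Origin at the centre of the underside. It may be to the left or the right of the chassis.
- holder_mouth (a point): centre of the block's hole at its top, 100 mm above the bench
- transformer: black iron mains transformer, 75 by 90 by 72 mm high, 1.8 kg, loose, on the other side of the chassis from the block; origin at the centre of its underside; leave it alone
- valve: frosted glass valve with a black base, 52 mm diameter, 112 mm high, standing loose beyond the chassis; origin at the centre of its underside; leave it alone
- bezel: brass bezel ring lying flat beyond the chassis, 110 mm outside diameter, 9 mm high, loose; leave it alone
- tin: green tin, 60 mm diameter, 70 mm high, standing loose beyond the chassis; leave it alone

How it is judged:
By the outcome, as a careful person would: the job done as asked, in the order asked, and still so for the second after the job is handed in, with the robot touching nothing.
It also fails if it takes over 72 s, if anything falls off the work surface, if the arm or the gripper's body presses on something with over 40 N, if the wrist force passes 120 N, or if a joint passes its speed limit or range.

### The arm

A 6-joint arm with a two-finger parallel gripper is mounted at the origin on the work surface. World frame = base frame: x ahead of the robot, y to its left, z up, the work surface at z = 0. Lengths are in m, angles in rad, forces in N, time in s.
With the tool pointing down it reaches from about 0.25 to 0.725 m from the base axis. Payload 4 kg.
Tool frame: the origin (TCP) lies at the very end of the fingers, on their centre line; the grasp point (between the pads) lies 19 mm behind it; x points along the fingers, z is the direction in which the jaws open and shut, and the axes are right-handed (so a half turn about x gives the same grasp; the last joint's range is limited). The gripper opens to 85 mm and grips with 20 to 120 N. Pads are 22 mm wide; open, the fingers measure 114 mm over their backs; the gripper's body (76 mm by 85 mm) begins 54 mm behind the grasp point. The pads swing forward as they close: fully open they stand 13 mm farther back than shut.
Start: joints at [-1.333, 0.241, 0.005, 1.335, 0, 1.571], TCP at [0.118, -0.486, 0.2] pointing down, gripper open.
Joint ranges: [-2.72, 2.72], [-1.05, 1.87], [-1.09, 1.28], [-1.99, 2.15], [-1.42, 1.44], [-3.14, 3.14]. Speed limits (rad/s): [2.79, 2.79, 3.14, 3.14, 3.14, 3.14].

### API

Orientations are given as a unit quaternion [x, y, z, w].
In Python, from workcell import bot gives the robot as it stands.
- The arm moves only by the tool step_arm, never from a script. Its argument "series" is a list of rows, each an object of numbers: "x", "y", "z": the shift along the world's x, y, z in cm; "twist": the turn about the world's z in degrees; "jaw": the finger opening in cm, from 0 to 8.54. In form: [{"x": .., "y": .., "z": .., "twist": .., "jaw": ..}, ...]. A call has 1 to 10 rows; each row is the pose to reach, as a shift and turn from the pose measured when the call began; what a row does not reach only later rows make up. A row lasts 1/12 s, in which the tool goes at most 41.7 mm and 7.16 degrees, less where a joint would pass 70% of its speed; a pose out of reach is approached as far as the arm can. A call with a gripper value outside its range is refused whole. The fingers move at their own pace and stop on an object; the grip force is fixed at half the most. Time passes only in rows, so rows that repeat a pose let the fingers close. It gives the time, the measured TCP pose, the force and the opening at its end, in the units of the state.
- bot.get_obs(): the state, without advancing time (a new reading comes with each control period).
- bot.camera(name): name is "scene" or "top" or "wrist"; returns (picture, depth): 384x512x3 uint8, red, green, blue; 384x512 float32, m along the optical axis (not along the pixel's ray), 0 where there is no reading.
- bot.camera_info(name): a dict with "camera_matrix" (3x3 intrinsics, pixels), "R" (3x3) and "t" (3): a world point X has camera coordinates R X + t; the wrist camera has in their place "mount" (4x4, takes a point from camera to tool coordinates, whose origin is the TCP and whose axes are the tool frame's). Camera axes: x right, y down, z forward; pixel columns grow to the right and rows downward; lengths in m; the calibration is good to about 2 mm. A picture is of the moment at which its call begins: read the wrist's pose just before it. camera_info takes no time and is no camera call.
- bot.job_done(): hands the job in, once; it reports no verdict.
The state is a dict: "clock": time; "joint_pos": joint angles; "joint_vel": joint speeds; "tau": joint torques, N m; "eef_pos": TCP position; "tool_rot": TCP orientation; "ft_force": force on the tool from outside, world axes, zero at the start; "ft_torque": the same for the moment, N m; "grip_width": finger opening in m.
Only numpy, scipy, OpenCV 4.12 (cv2) and the standard library are available. Lean on these libraries where they do the work, as an engineer would, in place of code of your own. Each camera call takes 0.05 s, during which the arm holds its last target.

## Working session

There is one attempt and no reset: what is moved stays moved. The work goes in short steps, Python scripts to look and compute and a tool call to move; the robot and the scene stay as the last step left them, time stands still between calls to the robot, and variables do not carry over. Pictures are saved under pics/ and viewed, and the job is handed in when it is done.

Besides the shell and the picture viewer there is one more tool, called as a command line: name --argument value ..., lists and objects as JSON in quotes. step_arm: Moves the arm, as the interface text tells. Its arguments: {"type":"object","properties":{"series":{"type":"array","items":{"type":"object","properties":{"x":{"type":"number"},"y":{"type":"number"},"z":{"type":"number"},"twist":{"type":"number"},"jaw":{"type":"number"}}}}},"required":["series"]}

```bash
ls; mkdir -p pics; cat > h.py <<'E'
import numpy as np,cv2
from workcell import bot
def save(n,img): cv2.imwrite('pics/'+n,img[:,:,::-1])
E
python3 - <<'E'
from h import *
o=bot.get_obs();print(o['clock'],o['eef_pos'],o['tool_rot'],o['grip_width'])
for n in('scene','top'):
    p,d=bot.camera(n);save(n+'0.png',p);np.savez(n+'0.npz',p=p,d=d)
    i=bot.camera_info(n);print(n,i)
print(bot.camera_info('wrist'))
E
```

```text
pics
0.0 [ 0.1176357  -0.48525415  0.19910062] [ 0.43760642  0.55636324 -0.43669714  0.55520822] 0.08563210219037644
scene {'camera_matrix': array([[428.975004  ,   0.        , 256.55776047],
       [  0.        , 428.975004  , 192.96922453],
       [  0.        ,   0.        ,   1.        ]]), 'R': array([[ 0.02085359,  0.99952682,  0.02261096],
       [ 0.64687894,  0.00375477, -0.76258346],
       [-0.76230752,  0.03052916, -0.64649456]]), 't': array([-0.01008226, -0.32746782,  1.5807638 ])}
top {'camera_matrix': array([[398.84503592,   0.        , 251.66585359],
       [  0.        , 398.84503592, 199.06510912],
       [  0.        ,   0.        ,   1.        ]]), 'R': array([[-0.02462611, -0.99966399, -0.00809054],
       [-0.99036859,  0.02549852, -0.13608774],
       [ 0.13624831,  0.0046613 , -0.99066375]]), 't': array([0.03363581, 0.64341255, 1.1460529 ])}
{'camera_matrix': array([[288.27051899,   0.        , 255.73244786],
       [  0.        , 288.27051899, 195.48217244],
       [  0.        ,   0.        ,   1.        ]]), 'mount': array([[-2.97811333e-04, -2.60569490e-01,  9.65455049e-01,
        -1.72987357e-01],
       [-1.01912521e-04, -9.65455079e-01, -2.60569530e-01,
         6.50851887e-02],
       [ 9.99999950e-01, -1.75992517e-04,  2.60968171e-04,
         1.02953930e-03],
       [ 0.00000000e+00,  0.00000000e+00,  0.00000000e+00,
         1.00000000e+00]])}
```

View pics/scene0.png

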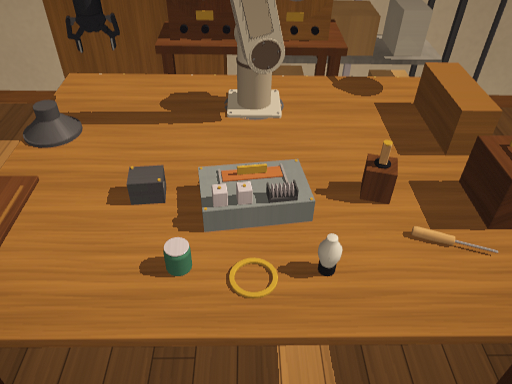

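View pics/top0.png

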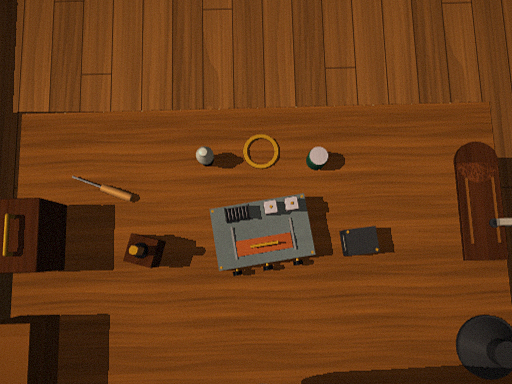

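The top view has the chassis at about (265,232), the block with the tool at (143,250), the transformer at (360,240), and the valve, bezel and tin at row ~155. Next I'll enlarge the crops.

```bash
python3 - <<'E'
from h import *
z=np.load('top0.npz');p=z['p']
save('t_ch.png',cv2.resize(p[185:285,200:325],None,fx=6,fy=6,interpolation=cv2.INTER_CUBIC))
save('t_ho.png',cv2.resize(p[220:280,110:190],None,fx=9,fy=9,interpolation=cv2.INTER_CUBIC))
E
```

```text
(no output)
```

View pics/t_ch.png

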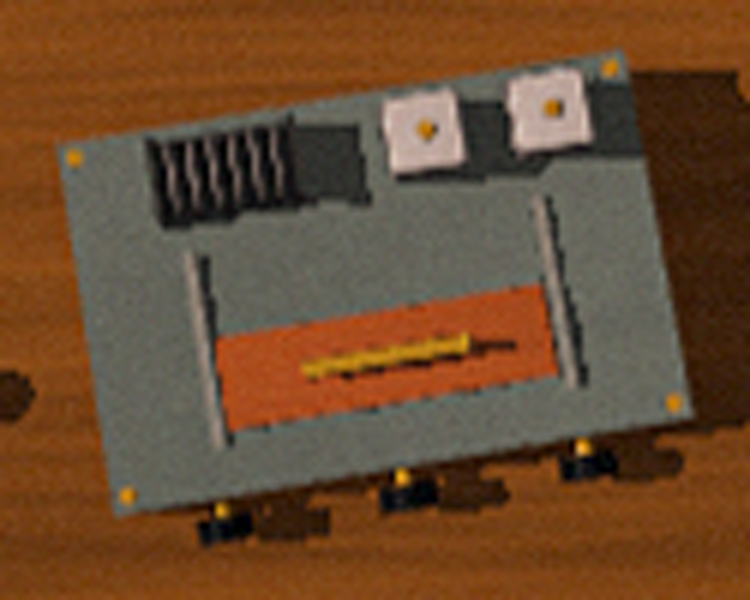

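View pics/t_ho.png

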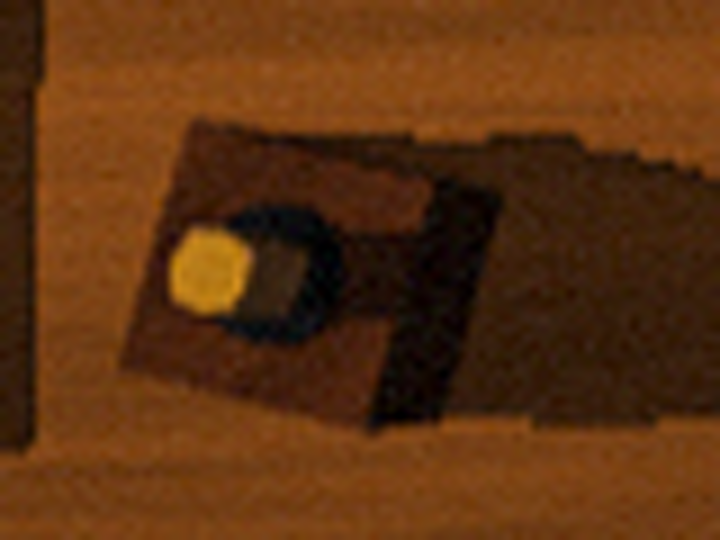

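```bash
cat >> h.py <<'E'
def px2w(cam,uv,z):
    i=bot.camera_info(cam);K=i['camera_matrix'];R=i['R'];t=i['t']
    uv=np.atleast_2d(np.array(uv,float))
    r=(np.c_[uv,np.ones(len(uv))]@np.linalg.inv(K).T)@R  # R^T ray
    c=-R.T@t
    s=(z-c[2])/r[:,2]
    return c+r*s[:,None]
def quad(P,L,W,name):
    # corners order: P0 (+x,+y) P1 (+x,-y) P2 (-x,-y) P3 (-x,+y)
    P=P[:,:2];c=P.mean(0)
    q=np.array([[L/2,W/2],[L/2,-W/2],[-L/2,-W/2],[-L/2,W/2]])
    H=(P-c);s=sum(q[k,0]*H[k,1]-q[k,1]*H[k,0] for k in range(4));co=sum((q[k]*H[k]).sum() for k in range(4))
    a=np.arctan2(s,co);Rm=np.array([[np.cos(a),-np.sin(a)],[np.sin(a),np.cos(a)]])
    print(name,'centre',c.round(4),'yaw deg',np.degrees(a).round(2),'resid mm',((H-q@Rm.T)*1e3).round(1).tolist())
    return c,a
E
python3 - <<'E'
from h import *
C=np.array([(60,145),(622,52),(690,415),(118,515)])/6-.5+[200,185]+.08
c,a=quad(px2w('top',C,.07),.18,.28,'chassis')
B=np.array([(197,120),(433,180),(375,430),(120,370)])/9-.5+[110,220]+.05
quad(px2w('top',B,.1),.08,.08,'block')
T=np.array([(210,270)])/9-.5+[110,220]
print('tooltop',px2w('top',T,.169))
G=np.array([(285,273)])/9-.5+[110,220]
print('guard',px2w('top',G,.106))
S=np.array([(215,338),(543,284),(560,375),(230,432)])/6-.5+[200,185]
quad(px2w('top',S,.0745),.044,.16,'shutter')
Lp=np.array([(305,370),(468,343)])/6-.5+[200,185]
print(px2w('top',Lp,.1005))
Rm=np.array([[np.cos(a),-np.sin(a)],[np.sin(a),np.cos(a)]])
print('slot',c+Rm@[-.04,0])
z=np.load('top0.npz');d=z['d'];print(d[250,115:160][::3])
E
```

```text
chassis centre [ 0.5462 -0.0093] yaw deg 8.19 resid mm [[-0.1, -1.6], [-1.4, 1.3], [1.0, 2.0], [0.5, -1.7]]
block centre [0.5004 0.331 ] yaw deg -14.76 resid mm [[-0.3, -1.4], [-0.4, 1.8], [0.4, -1.2], [0.3, 0.8]]
tooltop [[0.50113642 0.33241876 0.169     ]]
guard [[0.50078957 0.32830212 0.106     ]]
shutter centre [ 0.5091 -0.0149] yaw deg 8.1 resid mm [[0.6, -0.4], [-0.1, 0.5], [-0.0, 0.3], [-0.5, -0.4]]
[[ 0.50350113  0.02415739  0.1005    ]
 [ 0.51412323 -0.05216087  0.1005    ]]
slot [ 0.50656601 -0.01501852]
[1.2193536 1.2164645 1.2178177 1.2164997 1.1171293 1.0490474 1.051049
 1.0469923 1.067225  1.0892116 1.1071601 1.1179415 1.1206486 1.1181439
 1.1428496]
```

```bash
cat >> h.py <<'E'
from scipy.spatial.transform import Rotation as Rt
CH=np.array([.5462,-.0093]);CA=np.radians(8.19)
def obs():
    o=bot.get_obs();R=Rt.from_quat(o['tool_rot']).as_matrix()
    p=o['eef_pos'];a=CA;RR=np.array([[np.cos(a),np.sin(a)],[-np.sin(a),np.cos(a)]])
    print('t',round(o['clock'],2),'p',p.round(4),'ch',(RR@(p[:2]-CH)).round(4),'toolx',R[:,0].round(3),'jawyaw',np.degrees(np.arctan2(R[1,2],R[0,2])).round(2),'F',o['ft_force'].round(2),'w',round(o['grip_width'],4),'q',o['joint_pos'].round(2))
    return o,R
E
python3 -c "from h import *;obs()"
```

```text
t 0.1 p [ 0.1176 -0.4853  0.1992] ch [-0.492  -0.4101] toolx [-0.     0.002 -1.   ] jawyaw -76.37 F [-0.14 -0.36 -0.09] w 0.0855 q [-1.33  0.24  0.    1.34  0.    1.57]
```

step_arm --series '[{"x":2.5,"y":3.2,"z":0,"twist":-2,"jaw":0},{"x":5,"y":6.4,"z":0,"twist":-5.4,"jaw":0},{"x":7.5,"y":9.6,"z":0,"twist":-5.4,"jaw":0},{"x":10,"y":12.8,"z":0,"twist":-5.4,"jaw":0},{"x":12.5,"y":16,"z":0,"twist":-5.4,"jaw":0},{"x":15,"y":19.2,"z":0,"twist":-5.4,"jaw":0},{"x":17.5,"y":22.4,"z":0,"twist":-5.4,"jaw":0},{"x":20,"y":25.6,"z":0,"twist":-5.4,"jaw":0},{"x":22.5,"y":28.8,"z":0,"twist":-5.4,"jaw":0},{"x":25,"y":32,"z":0,"twist":-5.4,"jaw":0}]'

```text
clock: 0.93
eef_pos: [0.3682, -0.1634, 0.1991]
tool_rot: [0.463, 0.535, -0.462, 0.534]
ft_force: [0.2, -0.7, 0.4]
grip_width: -0.0002
```

```bash
python3 -c "from h import *;obs()"
```

```text
t 0.93 p [ 0.3682 -0.1634  0.1991] ch [-0.1982 -0.1272] toolx [-0.     0.002 -1.   ] jawyaw -81.78 F [ 0.21 -0.74  0.36] w -0.0002 q [-0.42  0.05 -0.22  1.3   0.    2.58]
```

step_arm --series '[{"x":2.5,"y":3.2,"z":0},{"x":5,"y":6.4,"z":0},{"x":7.5,"y":9.6,"z":-2},{"x":10,"y":12.8,"z":-4},{"x":11.4,"y":14.5,"z":-6},{"x":11.4,"y":14.5,"z":-8.5},{"x":11.4,"y":14.5,"z":-10.5},{"x":11.4,"y":14.5,"z":-11.4},{"x":11.4,"y":14.5,"z":-11.4}]'

```text
$.series[0]: bad value
```

```bash
python3 - <<'E'
from h import *
o,R=obs()
p,d=bot.camera('wrist');save('w1.png',p)
p,d=bot.camera('scene');save('s1.png',cv2.resize(p[140:240,180:330],None,fx=5,fy=5))
E
```

```text
t 0.93 p [ 0.3682 -0.1634  0.1991] ch [-0.1982 -0.1272] toolx [-0.     0.002 -1.   ] jawyaw -81.78 F [ 0.21 -0.74  0.36] w -0.0002 q [-0.42  0.05 -0.22  1.3   0.    2.58]
```

View pics/w1.png

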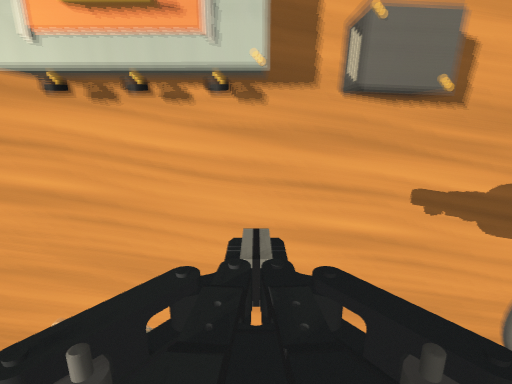

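View pics/s1.png

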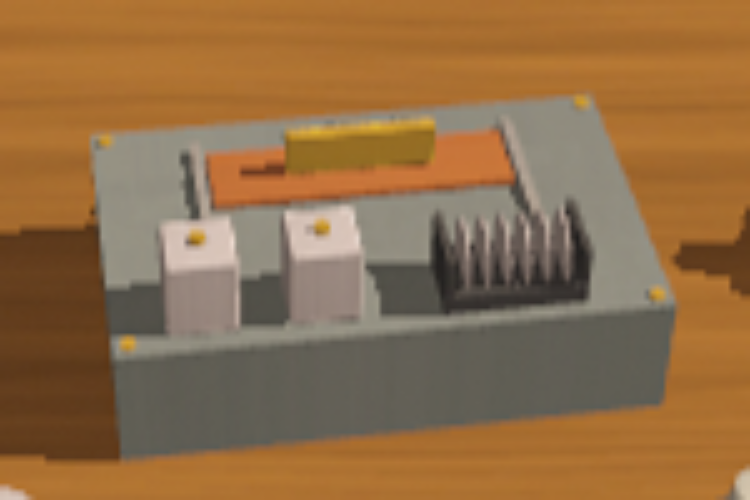

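The move was refused because every field is required. The wrist view shows the closed fingers at (256,240) and the chassis ahead of them. I'll resend it in full.

step_arm --series '[{"x":2.5,"y":3.2,"z":0,"twist":0,"jaw":0},{"x":5,"y":6.4,"z":0,"twist":0,"jaw":0},{"x":7.5,"y":9.6,"z":-2,"twist":0,"jaw":0},{"x":10,"y":12.8,"z":-4,"twist":0,"jaw":0},{"x":11.4,"y":14.5,"z":-6,"twist":0,"jaw":0},{"x":11.4,"y":14.5,"z":-8.5,"twist":0,"jaw":0},{"x":11.4,"y":14.5,"z":-10.5,"twist":0,"jaw":0},{"x":11.4,"y":14.5,"z":-11.4,"twist":0,"jaw":0},{"x":11.4,"y":14.5,"z":-11.4,"twist":0,"jaw":0}]'

```text
clock: 1.78
eef_pos: [0.4818, -0.0163, 0.0824]
tool_rot: [0.46, 0.539, -0.461, 0.534]
ft_force: [-0.5, -1.1, -0.5]
grip_width: 0.0
```

```bash
python3 - <<'E'
from h import *
o,R=obs()
p,d=bot.camera('wrist');save('w2.png',p)
E
```

```text
t 1.78 p [ 0.4818 -0.0163  0.0824] ch [-0.0647  0.0023] toolx [-0.006  0.003 -1.   ] jawyaw -81.23 F [-0.52 -1.09 -0.48] w 0.0 q [-0.04  0.3  -0.24  1.04  0.    2.95]
```

View pics/w2.png

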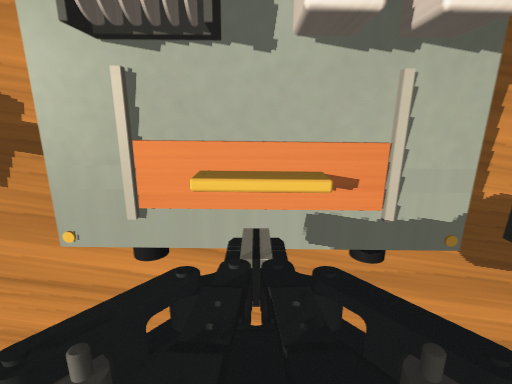

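step_arm --series '[{"x":0.8,"y":0.11,"z":0,"twist":0,"jaw":0},{"x":1.3,"y":0.19,"z":0,"twist":0,"jaw":0},{"x":1.8,"y":0.26,"z":0,"twist":0,"jaw":0},{"x":2.3,"y":0.33,"z":0,"twist":0,"jaw":0},{"x":2.8,"y":0.4,"z":0,"twist":0,"jaw":0},{"x":3.3,"y":0.48,"z":0,"twist":0,"jaw":0},{"x":3.8,"y":0.55,"z":0,"twist":0,"jaw":0},{"x":4.2,"y":0.61,"z":0,"twist":0,"jaw":0},{"x":4.5,"y":0.65,"z":0,"twist":0,"jaw":0}]'

```text
clock: 2.58
eef_pos: [0.5287, -0.0098, 0.0841]
tool_rot: [0.461, 0.538, -0.46, 0.535]
ft_force: [0.4, -0.6, -0.3]
grip_width: -0.0
```

```bash
python3 - <<'E'
from h import *
o,R=obs()
p,d=bot.camera('wrist');save('w3.png',p)
E
```

```text
t 2.58 p [ 0.5287 -0.0098  0.0841] ch [-0.0174  0.002 ] toolx [-0.002  0.003 -1.   ] jawyaw -81.24 F [ 0.37 -0.62 -0.31] w -0.0 q [-0.02  0.38 -0.12  1.08  0.    2.97]
```

View pics/w3.png

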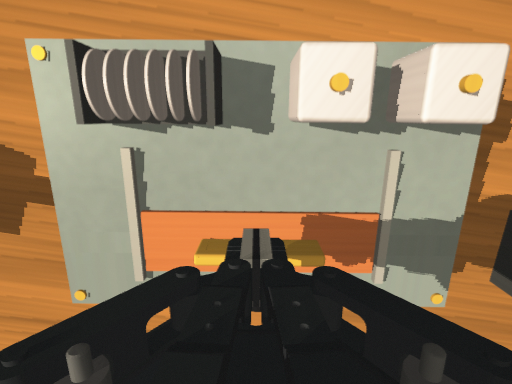

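step_arm --series '[{"x":0.2,"y":0.03,"z":0,"twist":0,"jaw":0},{"x":0.3,"y":0.04,"z":0,"twist":0,"jaw":0},{"x":0.4,"y":0.06,"z":0,"twist":0,"jaw":0}]'

```text
clock: 2.88
eef_pos: [0.5332, -0.0092, 0.084]
tool_rot: [0.461, 0.538, -0.46, 0.535]
ft_force: [0.0, -0.2, 0.3]
grip_width: -0.0
```

```bash
python3 - <<'E'
from h import *
o,R=obs()
p,d=bot.camera('wrist');save('w4.png',p)
print(d[225:300:6,256].round(3), d[225:300:6,210].round(3))
p,d=bot.camera('scene');save('s4.png',cv2.resize(p[100:240,180:330],None,fx=5,fy=4.2))
E
```

```text
t 2.88 p [ 0.5332 -0.0092  0.084 ] ch [-0.0129  0.002 ] toolx [-0.002  0.003 -1.   ] jawyaw -81.24 F [ 0.   -0.19  0.32] w -0.0 q [-0.02  0.39 -0.11  1.08  0.    2.97]
[0.194 0.144 0.138 0.131 0.124 0.118 0.116 0.116 0.116 0.117 0.118 0.12
 0.119] [0.195 0.196 0.196 0.198 0.19  0.183 0.176 0.174 0.205 0.109 0.086 0.084
 0.082]
```

View pics/w4.png

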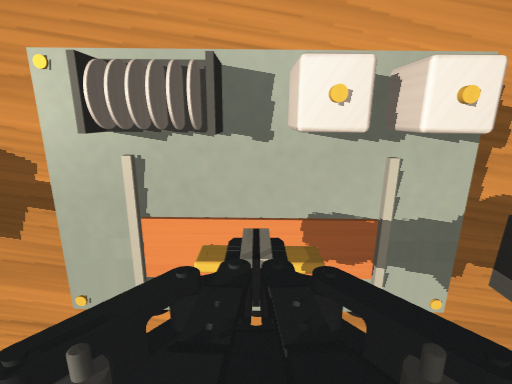

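View pics/s4.png

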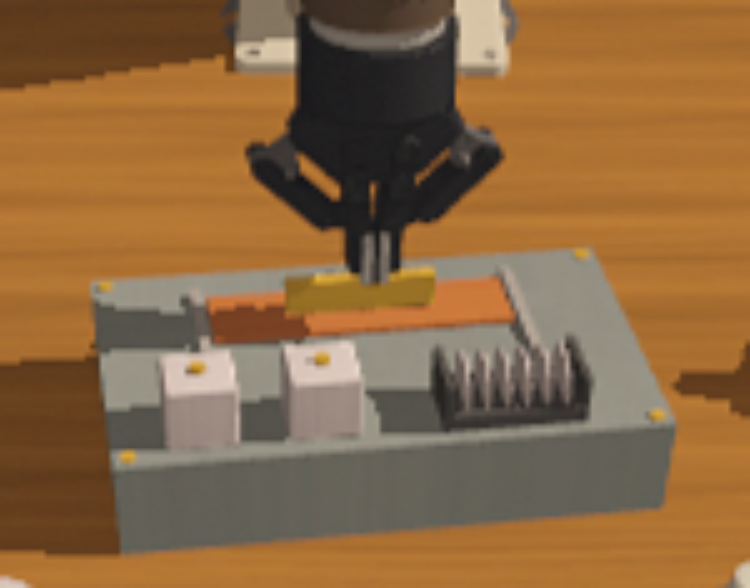

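```bash
cat >> h.py <<'E'
def wpts(uv,dep,o):
    i=bot.camera_info('wrist');K=i['camera_matrix'];M=i['mount']
    R=Rt.from_quat(o['tool_rot']).as_matrix()
    uv=np.atleast_2d(np.array(uv,float))
    c=np.c_[uv,np.ones(len(uv))]@np.linalg.inv(K).T*np.atleast_1d(dep)[:,None]
    t=c@M[:3,:3].T+M[:3,3]
    return t, t@R.T+o['eef_pos']
def wplane(uv,z,o):
    t0,c=wpts([[0,0]],[0],o);t1,w=wpts(uv,np.ones(len(np.atleast_2d(uv))),o)
    r=w-c; return c+r*((z-c[0,2])/r[:,2])[:,None]
def chf(P):
    P=np.atleast_2d(P)[:,:2]-CH;a=CA
    return P@np.array([[np.cos(a),-np.sin(a)],[np.sin(a),np.cos(a)]])
E
python3 - <<'E'
from h import *
o,R=obs()
p,d=bot.camera('wrist')
uv=[(249,229),(249,231),(249,235),(249,245),(240,240),(235,245),(210,248),(210,250),(210,260),(210,268),(150,222),(150,250),(300,260),(300,250),(90,200)]
t,w=wpts(uv,[d[v,u] for u,v in uv],o)
for a in zip(uv,t.round(4),w.round(4),chf(w).round(4)):print(*a)
p,d=bot.camera('scene')
save('s5.png',cv2.resize(p[145:175,235:275],None,fx=16,fy=16,interpolation=0))
print(d[145:170:2,254])
E
```

```text
t 2.98 p [ 0.5332 -0.0092  0.084 ] ch [-0.0128  0.002 ] toolx [-0.002  0.003 -1.   ] jawyaw -81.24 F [-0.22  0.03 -0.4 ] w -0.0003 q [-0.02  0.38 -0.11  1.08  0.    2.97]
(249, 229) [-0.0358  0.0105 -0.0023] [ 0.5433 -0.0054  0.1199] [-0.0023  0.0042]
(249, 231) [-0.0375  0.0101 -0.0023] [ 0.5429 -0.0055  0.1216] [-0.0027  0.0042]
(249, 235) [-0.0447  0.011  -0.0021] [ 0.5438 -0.0056  0.1287] [-0.0019  0.004 ]
(249, 245) [-0.0551  0.0106 -0.0019] [ 0.5435 -0.0059  0.1392] [-0.0022  0.0037]
(240, 240) [-0.0398  0.0062 -0.0067] [ 0.5384 -0.0017  0.1238] [-0.0067  0.0086]
(235, 245) [-0.0465  0.0066 -0.0088] [5.385e-01 3.000e-04 1.306e-01] [-0.0063  0.0106]
(210, 248) [ 0.0029 -0.0184 -0.0293] [0.5105 0.0169 0.0813] [-0.0316  0.0311]
(210, 250) [ 0.0007 -0.0188 -0.029 ] [0.5102 0.0166 0.0834] [-0.032   0.0307]
(210, 260) [-0.0127 -0.019  -0.0269] [0.5103 0.0145 0.0968] [-0.0321  0.0286]
(210, 268) [-0.0158 -0.0228 -0.0266] [0.5067 0.0136 0.0999] [-0.0359  0.0283]
(150, 222) [ 0.0097 -0.0026 -0.07  ] [0.5199 0.0597 0.0746] [-0.0162  0.072 ]
(150, 250) [ 0.0106 -0.0236 -0.0724] [0.4988 0.0588 0.0737] [-0.0372  0.0741]
(300, 260) [-0.0131 -0.0188  0.0282] [ 0.5189 -0.04    0.0971] [-0.0314 -0.0265]
(300, 250) [ 0.0017 -0.0193  0.0304] [ 0.5187 -0.0422  0.0822] [-0.0319 -0.0286]
(90, 200) [ 0.0151  0.0113 -0.1113] [0.5273 0.1026 0.0693] [-0.0027  0.1135]
[1.3756149 1.3643883 1.3562777 1.0785943 1.0575557 1.0642825 1.0663153
 1.0725044 1.0783818 1.0804837 1.0857146 1.125064  1.1312838]
```

View pics/s5.png

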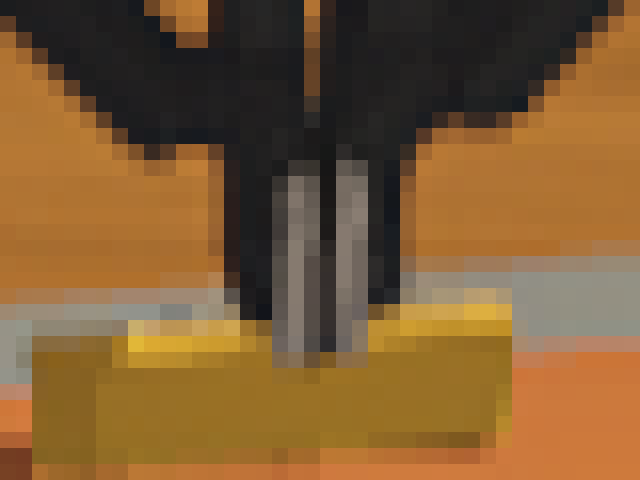

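```bash
python3 - <<'E'
from h import *
p,d=bot.camera('scene');i=bot.camera_info('scene');K=i['camera_matrix']
for u,v in [(253,158),(253,162),(253,165),(253,166),(253,167),(253,168),(253,170),(253,172),(248,166),(262,166)]:
    c=np.linalg.inv(K)@[u,v,1]*d[v,u];w=i['R'].T@(c-i['t']);print(u,v,d[v,u].round(3),w.round(4),chf(w).round(4))
o,R=obs()
E
```

```text
253 158 1.071 [ 0.5441 -0.0135  0.1465] [[-0.0027 -0.0038]]
253 162 1.08 [ 0.543  -0.0132  0.1334] [[-0.0037 -0.0034]]
253 165 1.083 [ 0.5458 -0.0131  0.1261] [[-0.0009 -0.0037]]
253 166 1.088 [ 0.5428 -0.013   0.1207] [[-0.0038 -0.0032]]
253 167 1.124 [ 0.5157 -0.0122  0.0973] [[-0.0306  0.0015]]
253 168 1.129 [ 0.5135 -0.0121  0.0923] [[-0.0327  0.0019]]
253 170 1.132 [ 0.5148 -0.012   0.0867] [[-0.0315  0.0018]]
253 172 1.134 [ 0.5165 -0.0119  0.0813] [[-0.0298  0.0016]]
248 166 1.123 [ 0.5147 -0.0253  0.0996] [[-0.0335 -0.0114]]
262 166 1.129 [0.5112 0.0115 0.0973] [[-0.0317  0.0256]]
t 3.13 p [ 0.533  -0.0092  0.0841] ch [-0.013  0.002] toolx [-0.002  0.003 -1.   ] jawyaw -81.24 F [-0.53 -0.17 -0.93] w -0.0001 q [-0.02  0.38 -0.11  1.08  0.    2.97]
```

Both cameras agree that the real fingertips are at z≈0.119 while the reported TCP is at 0.084. The fingers therefore end about 35 mm short of the reported TCP, and they passed over the lip without touching it. I'll back off, go 35 mm lower, and push again.

step_arm --series '[{"x":-2,"y":-0.29,"z":0.5,"twist":0,"jaw":0},{"x":-4,"y":-0.58,"z":0.5,"twist":0,"jaw":0},{"x":-5.2,"y":-0.75,"z":0.5,"twist":0,"jaw":0},{"x":-5.2,"y":-0.75,"z":0,"twist":0,"jaw":0},{"x":-5.2,"y":-0.75,"z":-1.2,"twist":0,"jaw":0},{"x":-5.2,"y":-0.75,"z":-2.4,"twist":0,"jaw":0},{"x":-5.2,"y":-0.75,"z":-3.2,"twist":0,"jaw":0},{"x":-5.2,"y":-0.75,"z":-3.2,"twist":0,"jaw":0}]'

```text
clock: 3.8
eef_pos: [0.4799, -0.0166, 0.0503]
tool_rot: [0.46, 0.539, -0.461, 0.535]
ft_force: [-0.3, 0.5, -0.1]
grip_width: 0.0004
```

```bash
python3 - <<'E'
from h import *
o,R=obs()
p,d=bot.camera('wrist');save('w6.png',p)
for v in range(222,240,2):
  t,w=wpts([(249,v)],[d[v,249]],o);print(v,t.round(4),w.round(4))
E
```

```text
t 3.8 p [ 0.4799 -0.0166  0.0503] ch [-0.0667  0.0022] toolx [-0.005  0.004 -1.   ] jawyaw -81.24 F [-0.33  0.46 -0.13] w 0.0004 q [-0.04  0.33 -0.29  0.96  0.    2.95]
222 [[-0.0228  0.0095 -0.0026]] [[ 0.489  -0.0127  0.0731]]
224 [[-0.0191  0.0069 -0.0027]] [[ 0.4864 -0.013   0.0693]]
226 [[-0.0189  0.0056 -0.0027]] [[ 0.4851 -0.0131  0.0691]]
228 [[-0.0194  0.0045 -0.0027]] [[ 0.4841 -0.0133  0.0696]]
230 [[-0.0373  0.0106 -0.0023]] [[ 0.4902 -0.0129  0.0876]]
232 [[-0.0385  0.01   -0.0023]] [[ 0.4896 -0.013   0.0887]]
234 [[-0.0417  0.0102 -0.0022]] [[ 0.4899 -0.013   0.0919]]
236 [[-0.0441  0.0102 -0.0021]] [[ 0.4899 -0.0131  0.0943]]
238 [[-0.0462  0.0101 -0.0021]] [[ 0.4898 -0.0132  0.0965]]
```

View pics/w6.png

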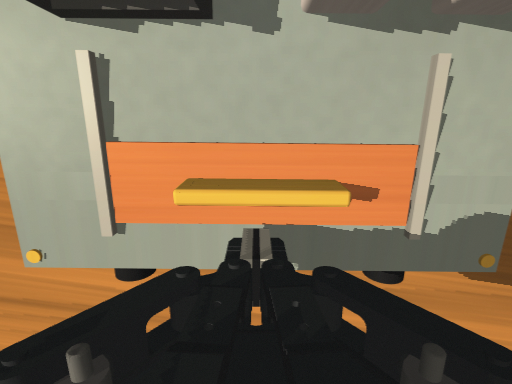

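step_arm --series '[{"x":0.8,"y":0.11,"z":0,"twist":0,"jaw":0},{"x":1.4,"y":0.2,"z":0,"twist":0,"jaw":0},{"x":1.9,"y":0.27,"z":0,"twist":0,"jaw":0},{"x":2.4,"y":0.35,"z":0,"twist":0,"jaw":0},{"x":2.9,"y":0.42,"z":0,"twist":0,"jaw":0},{"x":3.4,"y":0.49,"z":0,"twist":0,"jaw":0},{"x":3.9,"y":0.56,"z":0,"twist":0,"jaw":0},{"x":4.3,"y":0.62,"z":0,"twist":0,"jaw":0},{"x":4.6,"y":0.66,"z":0,"twist":0,"jaw":0},{"x":4.7,"y":0.68,"z":0,"twist":0,"jaw":0}]'

```text
clock: 4.68
eef_pos: [0.528, -0.0098, 0.0511]
tool_rot: [0.46, 0.539, -0.46, 0.535]
ft_force: [-2.2, -0.7, 1.2]
grip_width: -0.0002
```

```bash
python3 - <<'E'
from h import *
o,R=obs()
E
```

```text
t 4.68 p [ 0.528  -0.0098  0.0511] ch [-0.018   0.0021] toolx [-0.004  0.004 -1.   ] jawyaw -81.24 F [-2.24 -0.72  1.18] w -0.0002 q [-0.02  0.41 -0.16  1.    0.    2.97]
```

The shutter's drag of about 2 N now shows up. I'll push on in small steps to the stop.

step_arm --series '[{"x":0.1,"y":0.01,"z":0,"twist":0,"jaw":0},{"x":0.2,"y":0.03,"z":0,"twist":0,"jaw":0},{"x":0.3,"y":0.04,"z":0,"twist":0,"jaw":0}]'

```text
clock: 4.93
eef_pos: [0.5309, -0.0094, 0.051]
tool_rot: [0.46, 0.539, -0.46, 0.535]
ft_force: [-2.1, -0.3, 2.0]
grip_width: 0.0002
```

step_arm --series '[{"x":0.1,"y":0.01,"z":0,"twist":0,"jaw":0},{"x":0.2,"y":0.03,"z":0,"twist":0,"jaw":0},{"x":0.25,"y":0.04,"z":0,"twist":0,"jaw":0}]'

```text
clock: 5.18
eef_pos: [0.5331, -0.0091, 0.051]
tool_rot: [0.46, 0.539, -0.461, 0.535]
ft_force: [-3.9, -1.4, 2.0]
grip_width: -0.0002
```

step_arm --series '[{"x":0.08,"y":0.01,"z":0,"twist":0,"jaw":0},{"x":0.15,"y":0.02,"z":0,"twist":0,"jaw":0}]'

```text
clock: 5.35
eef_pos: [0.533, -0.0091, 0.051]
tool_rot: [0.459, 0.539, -0.461, 0.534]
ft_force: [-8.4, -1.6, 6.6]
grip_width: -0.0002
```

step_arm --series '[{"x":-0.5,"y":-0.07,"z":0,"twist":0,"jaw":0},{"x":-2,"y":-0.29,"z":0.5,"twist":0,"jaw":0},{"x":-5,"y":-0.7,"z":2.5,"twist":0,"jaw":0},{"x":-8,"y":-1.1,"z":5,"twist":0,"jaw":0},{"x":-9,"y":-1.2,"z":8,"twist":0,"jaw":0},{"x":-9,"y":-1.2,"z":9,"twist":0,"jaw":0},{"x":-9,"y":-1.2,"z":9,"twist":0,"jaw":0}]'

```text
clock: 5.93
eef_pos: [0.4456, -0.0212, 0.1444]
tool_rot: [0.461, 0.537, -0.459, 0.536]
ft_force: [0.1, 0.1, -0.2]
grip_width: -0.0
```

```bash
python3 - <<'E'
from h import *
o,R=obs()
p,d=bot.camera('wrist');save('w7.png',p);np.savez('w7.npz',p=p,d=d,pos=o['eef_pos'],rot=o['tool_rot'])
E
```

```text
t 5.93 p [ 0.4456 -0.0212  0.1444] ch [-0.1013  0.0026] toolx [ 0.001  0.003 -1.   ] jawyaw -81.26 F [ 0.14  0.1  -0.2 ] w -0.0 q [-0.05  0.17 -0.24  1.17  0.    2.94]
```

View pics/w7.png

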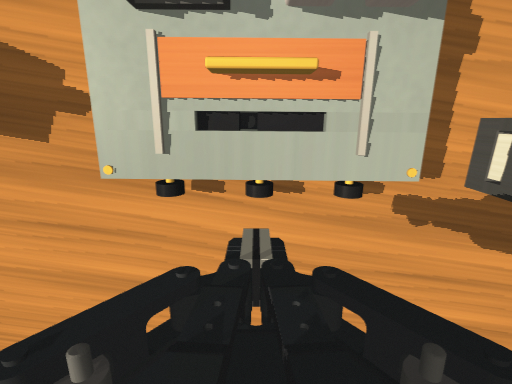

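The slot is uncovered, spanning columns 195–325 and rows 111–131, with a possible hole near column 248. I'll enlarge it.

```bash
python3 - <<'E'
from h import *
z=np.load('w7.npz');p=z['p'];d=z['d'];o=dict(eef_pos=z['pos'],tool_rot=z['rot'])
c=p[100:142,188:332].astype(float)
save('w7c.png',cv2.resize(np.clip(c*3,0,255).astype(np.uint8),None,fx=5.5,fy=8,interpolation=0))
uv=[(195,111),(325,112),(326,131),(196,130),(260,121)]
print(chf(wplane(uv,.07,o)).round(4).tolist())
print(d[122,190:332:6].round(4))
uv=[(u,122) for u in range(192,332,4)]
t,w=wpts(uv,[d[v,u] for u,v in uv],o);q=chf(w)
print(np.c_[[u for u,v in uv],q*1e3,w[:,2]*1e3].round(1).tolist())
E
```

```text
[[-0.0311, 0.0524], [-0.0309, -0.0548], [-0.0462, -0.0567], [-0.0464, 0.0522], [-0.0386, -0.0013]]
[0.241  0.2495 0.2501 0.2503 0.2504 0.2505 0.     0.2503 0.2516 0.2585
 0.2572 0.2889 0.2499 0.2491 0.2499 0.2502 0.2507 0.2494 0.2503 0.2495
 0.2526 0.2497 0.2491 0.2399]
[[192.0, -39.9, 55.4, 69.3], [196.0, -40.0, 54.0, 60.1], [200.0, -40.0, 50.6, 59.7], [204.0, -40.0, 47.0, 60.2], [208.0, -40.0, 43.7, 59.3], [212.0, -39.9, 40.1, 59.9], [216.0, -39.9, 36.9, 57.9], [220.0, -39.9, 33.3, 59.0], [224.0, -39.8, 29.8, 59.3], [228.0, -39.8, 26.3, 59.9], [232.0, -39.8, 22.9, 59.2], [236.0, -39.7, 19.5, 58.3], [240.0, -40.2, 18.1, 19.0], [244.0, -39.8, 12.8, 50.8], [248.0, -39.7, 9.2, 51.5], [252.0, -39.7, 5.6, 52.3], [256.0, -40.1, 2.1, 19.4], [260.0, -39.5, -1.4, 59.4], [264.0, -39.5, -4.9, 59.1], [268.0, -39.5, -8.3, 60.4], [272.0, -39.4, -11.9, 58.3], [276.0, -39.4, -15.3, 59.5], [280.0, -39.4, -18.8, 59.2], [284.0, -39.3, -22.2, 60.5], [288.0, -39.3, -25.7, 60.0], [292.0, -39.3, -29.1, 60.0], [296.0, -39.3, -32.9, 57.7], [300.0, -39.2, -36.2, 58.9], [304.0, -39.2, -39.5, 59.9], [308.0, -39.1, -43.1, 59.0], [312.0, -39.1, -46.7, 58.7], [316.0, -39.1, -49.9, 59.7], [320.0, -39.0, -53.6, 58.9], [324.0, -39.0, -56.5, 61.5], [328.0, -38.9, -57.9, 69.8]]
```

View pics/w7c.png

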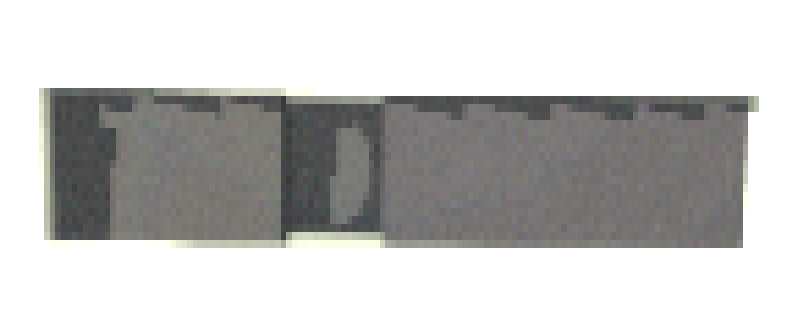

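The hole shows at columns 240–258, which is y ≈ +0.5 to +16.5 mm in my chassis frame, and the core is still up. I'll confirm it by feel. The shutter is open to its stop. Now I'll look at the tool.

step_arm --series '[{"x":0.3,"y":2,"z":3,"twist":6.6,"jaw":8},{"x":0.6,"y":5,"z":6,"twist":13.3,"jaw":8},{"x":0.9,"y":8,"z":8,"twist":20,"jaw":8},{"x":1.2,"y":11,"z":10.6,"twist":26.6,"jaw":8},{"x":1.5,"y":14,"z":10.6,"twist":33.3,"jaw":8},{"x":1.9,"y":17,"z":10.6,"twist":40,"jaw":8},{"x":2.3,"y":20,"z":10.6,"twist":46.6,"jaw":8},{"x":2.7,"y":23,"z":10.6,"twist":53.3,"jaw":8},{"x":3.1,"y":25,"z":10.6,"twist":60,"jaw":8},{"x":3.1,"y":26.5,"z":10.6,"twist":66.5,"jaw":8}]'

```text
clock: 6.82
eef_pos: [0.4764, 0.2466, 0.246]
tool_rot: [0.087, 0.703, -0.089, 0.7]
ft_force: [-0.4, -0.3, -0.4]
grip_width: 0.0799
```

step_arm --series '[{"x":0,"y":0,"z":0,"twist":0,"jaw":8},{"x":0,"y":0,"z":0,"twist":0,"jaw":8}]'

```text
clock: 6.98
eef_pos: [0.4761, 0.2473, 0.2435]
tool_rot: [0.087, 0.704, -0.089, 0.699]
ft_force: [0.8, -0.7, 0.0]
grip_width: 0.0797
```

```bash
python3 - <<'E'
from h import *
o,R=obs()
p,d=bot.camera('wrist');save('w8.png',p);np.savez('w8.npz',p=p,d=d,pos=o['eef_pos'],rot=o['tool_rot'])
E
```

```text
t 6.98 p [0.4761 0.2473 0.2435] ch [-0.0329  0.264 ] toolx [-0.008 -0.003 -1.   ] jawyaw -14.32 F [ 0.82 -0.68  0.05] w 0.0797 q [0.48 0.31 0.21 1.48 0.   2.3 ]
```

View pics/w8.png

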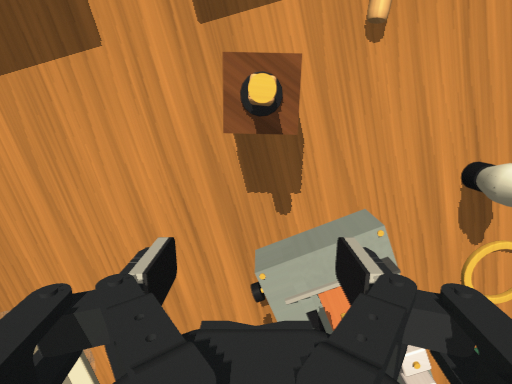

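```bash
python3 - <<'E'
from h import *
z=np.load('w8.npz');p=z['p'];d=z['d']
c=p[44:142,212:312].astype(float)
save('w8c.png',cv2.resize(np.clip(c*1.3,0,255).astype(np.uint8),None,fx=6,fy=6,interpolation=2))
print(d[60:125:5,262].round(3))
E
```

```text
[0.291 0.292 0.294 0.231 0.231 0.232 0.233 0.236 0.235 0.297 0.297 0.3
 0.307]
```

View pics/w8c.png

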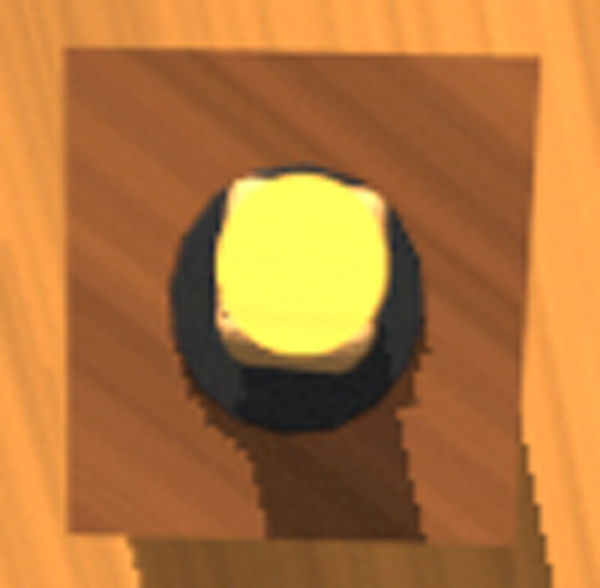

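```bash
python3 - <<'E'
from h import *
z=np.load('w8.npz');p=z['p'];d=z['d'];o=dict(eef_pos=z['pos'],tool_rot=z['rot'])
f=lambda a:np.array(a,float)/6+[212,44]-.4
t,w=wpts([(262,92)],[d[92,262]],o);print('top pt',w)
print('cap',wplane(f([(302,263)]),.169,o))
print('guard',wplane(f([(298,299)]),.106,o))
B=wplane(f([(65,48),(540,58),(520,545),(69,534)]),.1,o)
print(B,B.mean(0))
q=np.diff(wplane(f([(238,178),(382,192)]),.165,o),axis=0)[0];print('handle yaw',np.degrees(np.arctan2(q[1],q[0])),np.linalg.norm(q))
q=B[1]-B[0];print('block yaw',np.degrees(np.arctan2(q[1],q[0])),np.linalg.norm(q))
q=B[2]-B[3];print('block yaw',np.degrees(np.arctan2(q[1],q[0])),np.linalg.norm(q))
E
```

```text
top pt [[0.50115753 0.32782678 0.16918752]]
cap [[0.50195167 0.33122483 0.169     ]]
guard [[0.50206425 0.33118215 0.106     ]]
[[0.47417296 0.3796282  0.1       ]
 [0.55052748 0.35842809 0.1       ]
 [0.53061738 0.28137712 0.1       ]
 [0.45288178 0.30318154 0.1       ]] [0.5020499  0.33065374 0.1       ]
handle yaw -19.5492709657919 0.019528046147533965
block yaw -15.517506475215535 0.07924301726710557
block yaw -15.668520943047088 0.08073571711180526
```

```bash
python3 - <<'E'
from h import *
z=np.load('w8.npz');p=z['p'];d=z['d'];o=dict(eef_pos=z['pos'],tool_rot=z['rot'])
uv=[(256,v) for v in range(316,384,8)]+[(165,240),(150,255),(140,270),(170,270),(345,240),(365,250),(375,270),(172,238),(340,238),(130,278)]
t,w=wpts(uv,[d[v,u] for u,v in uv],o)
for a in zip(uv,t.round(4)):print(*a)
E
```

```text
(256, 316) [ 2.453e-01 -2.598e-01  2.000e-04]
(256, 324) [ 2.451e-01 -2.756e-01  2.000e-04]
(256, 332) [-0.1094  0.0103  0.    ]
(256, 340) [-0.1107  0.0089  0.    ]
(256, 348) [-0.1142  0.0097  0.    ]
(256, 356) [-0.1174  0.0104  0.    ]
(256, 364) [-0.1184  0.0091  0.    ]
(256, 372) [-0.1212  0.0097  0.    ]
(256, 380) [-0.1231  0.0096  0.    ]
(165, 240) [-0.0496  0.0099 -0.042 ]
(150, 255) [-0.0646  0.0098 -0.0437]
(140, 270) [-0.0761  0.0095 -0.0433]
(170, 270) [-0.0509 -0.0049 -0.0405]
(345, 240) [-0.0497  0.0099  0.0412]
(365, 250) [-0.0515  0.0057  0.0502]
(375, 270) [-0.0769  0.0099  0.0442]
(172, 238) [-0.0442  0.0085 -0.0404]
(340, 238) [-0.0456  0.0091  0.0401]
(130, 278) [-0.0845  0.0112 -0.0433]
```

step_arm --series '[{"x":0.9,"y":2.8,"z":0,"twist":-2,"jaw":8},{"x":1.8,"y":5.6,"z":0,"twist":-5.2,"jaw":8},{"x":2.6,"y":8.4,"z":0,"twist":-5.2,"jaw":8},{"x":2.6,"y":8.4,"z":-1,"twist":-5.2,"jaw":8},{"x":2.6,"y":8.4,"z":-4,"twist":-5.2,"jaw":8},{"x":2.6,"y":8.4,"z":-7,"twist":-5.2,"jaw":8},{"x":2.6,"y":8.4,"z":-10,"twist":-5.2,"jaw":8},{"x":2.6,"y":8.4,"z":-10,"twist":-5.2,"jaw":8}]'

```text
clock: 7.7
eef_pos: [0.4982, 0.3262, 0.1368]
tool_rot: [0.117, 0.703, -0.126, 0.69]
ft_force: [-1.5, -0.3, -0.6]
grip_width: 0.0796
```

```bash
python3 - <<'E'
from h import *
o,R=obs()
p,d=bot.camera('wrist');save('w9.png',p)
E
```

```text
t 7.7 p [0.4982 0.3262 0.1368] ch [3.000e-04 3.389e-01] toolx [-0.019 -0.009 -1.   ] jawyaw -19.82 F [-1.53 -0.28 -0.57] w 0.0796 q [0.58 0.48 0.19 1.3  0.   2.49]
```

View pics/w9.png

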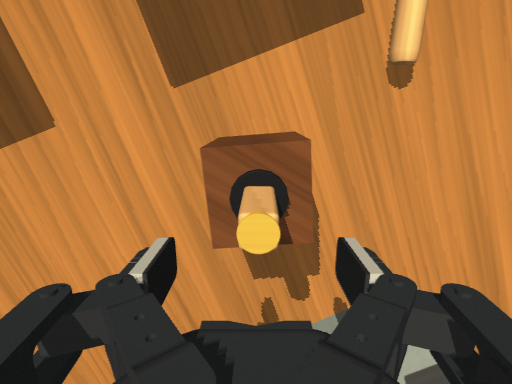

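step_arm --series '[{"x":0.35,"y":0.5,"z":-1,"twist":0,"jaw":8},{"x":0.35,"y":0.5,"z":-2,"twist":0,"jaw":8},{"x":0.35,"y":0.5,"z":-3,"twist":0,"jaw":8},{"x":0.35,"y":0.5,"z":-4,"twist":0,"jaw":8},{"x":0.35,"y":0.5,"z":-4.8,"twist":0,"jaw":8},{"x":0.35,"y":0.5,"z":-5.2,"twist":0,"jaw":8},{"x":0.35,"y":0.5,"z":-5.2,"twist":0,"jaw":8},{"x":0.35,"y":0.5,"z":-5.2,"twist":0,"jaw":8}]'

```text
clock: 8.42
eef_pos: [0.5031, 0.3323, 0.0883]
tool_rot: [0.118, 0.702, -0.125, 0.691]
ft_force: [0.2, 0.3, -0.1]
grip_width: 0.08
```

```bash
python3 - <<'E'
from h import *
o,R=obs()
p,d=bot.camera('wrist');save('w10.png',p)
E
```

```text
t 8.42 p [0.5031 0.3323 0.0883] ch [0.006  0.3442] toolx [-0.016 -0.007 -1.   ] jawyaw -19.79 F [ 0.18  0.28 -0.06] w 0.08 q [0.58 0.52 0.13 1.19 0.   2.5 ]
```

View pics/w10.png

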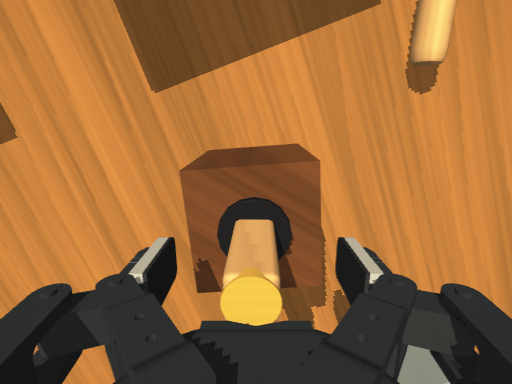

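The tool is centred between the pads, but the wrist has picked up about 1° of lean from motion lag. I'll try to clear that with a short upward move before gripping.

step_arm --series '[{"x":0,"y":0,"z":3,"twist":0,"jaw":8},{"x":0,"y":0,"z":6,"twist":0,"jaw":8}]'

```text
clock: 8.63
eef_pos: [0.5021, 0.3317, 0.1479]
tool_rot: [0.117, 0.703, -0.126, 0.691]
ft_force: [-0.0, 0.4, 0.9]
grip_width: 0.0798
```

```bash
python3 -c "from h import *;obs()"
```

```text
t 8.63 p [0.5021 0.3317 0.1479] ch [0.0049 0.3438] toolx [-0.019 -0.009 -1.   ] jawyaw -19.78 F [-0.04  0.39  0.95] w 0.0798 q [0.58 0.49 0.23 1.33 0.   2.5 ]
```

step_arm --series '[{"x":-0.5,"y":-0.5,"z":3,"twist":0,"jaw":8},{"x":-2,"y":-2,"z":6,"twist":0,"jaw":8}]'

```text
clock: 8.8
eef_pos: [0.4832, 0.3129, 0.2093]
tool_rot: [0.117, 0.702, -0.125, 0.691]
ft_force: [1.4, -0.4, 0.8]
grip_width: 0.08
```

```bash
python3 -c "from h import *;obs()"
```

```text
t 8.8 p [0.4832 0.3129 0.2093] ch [-0.0164  0.3279] toolx [-0.017 -0.008 -1.   ] jawyaw -19.74 F [ 1.37 -0.36  0.83] w 0.08 q [0.57 0.41 0.26 1.45 0.   2.49]
```

step_arm --series '[{"x":-3.2,"y":-2,"z":0,"twist":0,"jaw":8},{"x":-6.4,"y":-4,"z":0,"twist":0,"jaw":8},{"x":-9.6,"y":-6,"z":0,"twist":0,"jaw":8}]'

```text
clock: 9.05
eef_pos: [0.3869, 0.2527, 0.2107]
tool_rot: [0.118, 0.701, -0.124, 0.692]
ft_force: [0.2, 0.5, 0.2]
grip_width: 0.0798
```

```bash
python3 -c "from h import *;obs()"
```

```text
t 9.05 p [0.3869 0.2527 0.2107] ch [-0.1203  0.282 ] toolx [-0.014 -0.006 -1.   ] jawyaw -19.74 F [0.25 0.52 0.2 ] w 0.0798 q [ 0.58  0.17 -0.05  1.36  0.    2.49]
```

step_arm --series '[{"x":1.5,"y":1,"z":0,"twist":0,"jaw":8},{"x":3.5,"y":2.4,"z":0,"twist":0,"jaw":8},{"x":5.5,"y":3.7,"z":0,"twist":0,"jaw":8},{"x":7.5,"y":5.1,"z":0,"twist":0,"jaw":8},{"x":9.5,"y":6.4,"z":0,"twist":0,"jaw":8},{"x":10.8,"y":7.3,"z":0,"twist":0,"jaw":8},{"x":11.4,"y":7.8,"z":0,"twist":0,"jaw":8},{"x":11.4,"y":7.8,"z":0,"twist":0,"jaw":8},{"x":11.4,"y":7.8,"z":-2,"twist":0,"jaw":8},{"x":11.4,"y":7.8,"z":-4,"twist":0,"jaw":8}]'

```text
clock: 9.88
eef_pos: [0.5019, 0.3314, 0.1724]
tool_rot: [0.119, 0.7, -0.123, 0.693]
ft_force: [-0.4, 0.4, -1.3]
grip_width: 0.0797
```

```bash
python3 -c "from h import *;obs()"
```

```text
t 9.88 p [0.5019 0.3314 0.1724] ch [0.0046 0.3435] toolx [-0.01  -0.003 -1.   ] jawyaw -19.73 F [-0.42  0.39 -1.34] w 0.0797 q [0.58 0.47 0.26 1.37 0.   2.5 ]
```

step_arm --series '[{"x":0,"y":0,"z":-1.5,"twist":0,"jaw":8},{"x":0,"y":0,"z":-3,"twist":0,"jaw":8},{"x":0,"y":0,"z":-4.5,"twist":0,"jaw":8},{"x":0,"y":0,"z":-6,"twist":0,"jaw":8},{"x":0,"y":0,"z":-7.5,"twist":0,"jaw":8},{"x":0,"y":0,"z":-8.5,"twist":0,"jaw":8},{"x":0,"y":0,"z":-8.8,"twist":0,"jaw":8},{"x":0,"y":0,"z":-8.8,"twist":0,"jaw":5},{"x":0,"y":0,"z":-8.8,"twist":0,"jaw":3.5}]'

```text
clock: 10.63
eef_pos: [0.5022, 0.3316, 0.0852]
tool_rot: [0.12, 0.7, -0.123, 0.694]
ft_force: [-0.5, 0.6, 0.5]
grip_width: 0.058
```

```bash
python3 - <<'E'
from h import *
o,R=obs()
p,d=bot.camera('wrist');save('w11.png',p)
E
```

```text
t 10.63 p [0.5022 0.3316 0.0852] ch [0.005  0.3437] toolx [-0.009 -0.003 -1.   ] jawyaw -19.73 F [-0.51  0.63  0.54] w 0.058 q [0.58 0.52 0.11 1.17 0.   2.5 ]
```

View pics/w11.png

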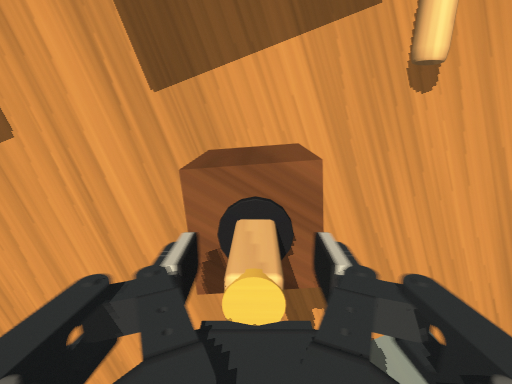

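Everything is centred: the cap is at (253,300) and the pads are on either side. I'll close.

step_arm --series '[{"x":0,"y":0,"z":0,"twist":0,"jaw":3},{"x":0,"y":0,"z":0,"twist":0,"jaw":2},{"x":0,"y":0,"z":0,"twist":0,"jaw":1},{"x":0,"y":0,"z":0,"twist":0,"jaw":1},{"x":0,"y":0,"z":0,"twist":0,"jaw":1},{"x":0,"y":0,"z":0,"twist":0,"jaw":1}]'

```text
clock: 11.18
eef_pos: [0.5031, 0.3323, 0.0868]
tool_rot: [0.12, 0.699, -0.122, 0.694]
ft_force: [-0.4, -0.2, 4.4]
grip_width: 0.0214
```

```bash
python3 - <<'E'
from h import *
o,R=obs()
p,d=bot.camera('wrist');save('w12.png',p)
E
```

```text
t 11.18 p [0.5031 0.3323 0.0868] ch [0.006  0.3442] toolx [-0.007 -0.001 -1.   ] jawyaw -19.73 F [-0.39 -0.2   4.4 ] w 0.0214 q [0.58 0.51 0.11 1.17 0.   2.5 ]
```

View pics/w12.png

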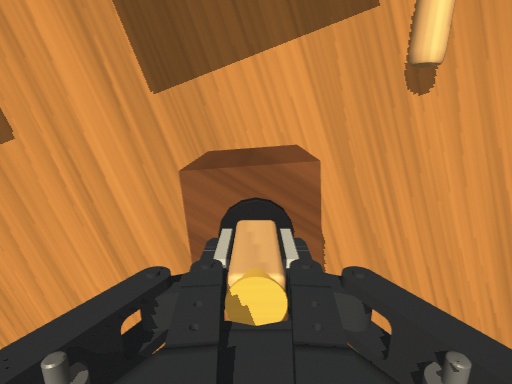

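Gripped: the opening is 21.4 mm and the guard is resting on the block, so the tool origin is at TCP+13 mm and the tip about 77 mm below the TCP. I'll lift.

step_arm --series '[{"x":0,"y":0,"z":0.5,"twist":0,"jaw":1},{"x":0,"y":0,"z":1.5,"twist":0,"jaw":1},{"x":0,"y":0,"z":3,"twist":0,"jaw":1},{"x":0,"y":0,"z":4.5,"twist":0,"jaw":1},{"x":0,"y":0,"z":6,"twist":0,"jaw":1},{"x":0,"y":0,"z":7.5,"twist":0,"jaw":1},{"x":0,"y":0,"z":9,"twist":0,"jaw":1},{"x":0,"y":0,"z":10.5,"twist":0,"jaw":1},{"x":0,"y":0,"z":11.5,"twist":0,"jaw":1},{"x":0,"y":0,"z":12,"twist":0,"jaw":1}]'

```text
clock: 12.07
eef_pos: [0.5037, 0.3327, 0.2089]
tool_rot: [0.121, 0.698, -0.121, 0.695]
ft_force: [0.3, 0.3, -1.4]
grip_width: 0.0215
```

```bash
python3 - <<'E'
from h import *
o,R=obs()
p,d=bot.camera('scene');save('s13.png',cv2.resize(p[60:260,180:430],None,fx=3,fy=3))
E
```

```text
t 12.07 p [0.5037 0.3327 0.2089] ch [0.0067 0.3445] toolx [-0.004  0.001 -1.   ] jawyaw -19.73 F [ 0.35  0.34 -1.42] w 0.0215 q [0.58 0.45 0.33 1.45 0.   2.5 ]
```

View pics/s13.png

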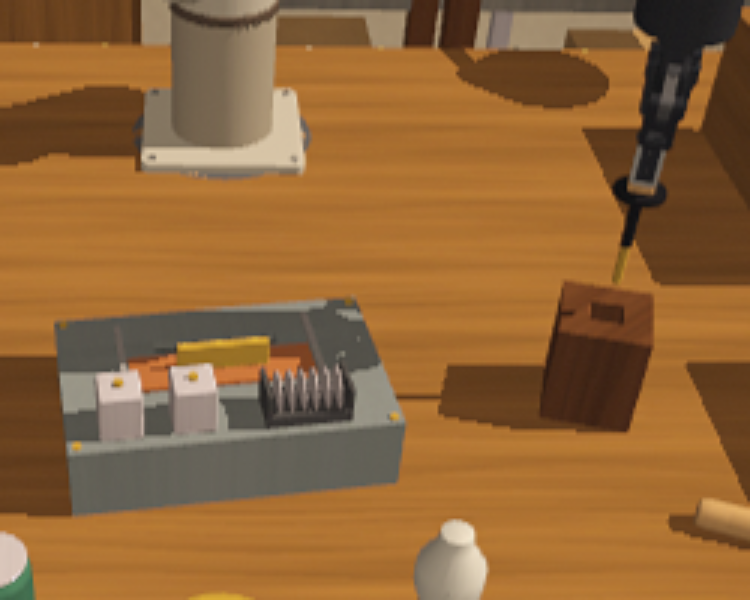

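The tool is lifted clear and hangs parallel to the block's edges. Next I'll carry it over the slot.

step_arm --series '[{"x":0,"y":-1.5,"z":0,"twist":0,"jaw":1},{"x":0,"y":-4,"z":0,"twist":0,"jaw":1},{"x":0,"y":-7,"z":0,"twist":0,"jaw":1},{"x":0,"y":-10,"z":0,"twist":0,"jaw":1},{"x":0,"y":-13,"z":0,"twist":0,"jaw":1},{"x":0,"y":-16,"z":0,"twist":0,"jaw":1},{"x":0,"y":-19,"z":0,"twist":0,"jaw":1},{"x":0,"y":-22,"z":0,"twist":0,"jaw":1},{"x":0,"y":-24,"z":0,"twist":0,"jaw":1},{"x":0,"y":-25,"z":0,"twist":0,"jaw":1}]'

```text
clock: 12.95
eef_pos: [0.5027, 0.0795, 0.2082]
tool_rot: [0.122, 0.699, -0.123, 0.694]
ft_force: [0.7, 0.4, -0.3]
grip_width: 0.0213
```

step_arm --series '[{"x":0,"y":-1.5,"z":0,"twist":0,"jaw":1},{"x":0,"y":-3.5,"z":0,"twist":0,"jaw":1},{"x":0,"y":-5.5,"z":0,"twist":0,"jaw":1},{"x":0,"y":-6.5,"z":0,"twist":0,"jaw":1},{"x":0,"y":-7,"z":0,"twist":0,"jaw":1},{"x":0,"y":-7,"z":0,"twist":0,"jaw":1},{"x":0,"y":-7,"z":0,"twist":0,"jaw":1}]'

```text
clock: 13.53
eef_pos: [0.5026, 0.0101, 0.208]
tool_rot: [0.122, 0.699, -0.123, 0.694]
ft_force: [0.4, 0.5, -1.3]
grip_width: 0.0212
```

```bash
python3 - <<'E'
from h import *
o,R=obs()
p,d=bot.camera('scene');save('s14.png',cv2.resize(p[90:210,190:340],None,fx=5,fy=5))
p,d=bot.camera('top');save('t14.png',cv2.resize(p[185:285,200:325],None,fx=6,fy=6))
p,d=bot.camera('wrist');save('w14.png',p)
E
```

```text
t 13.53 p [0.5026 0.0101 0.208 ] ch [-0.0404  0.0254] toolx [-0.006  0.    -1.   ] jawyaw -19.91 F [ 0.42  0.49 -1.32] w 0.0212 q [0.02 0.25 0.04 1.36 0.   1.94]
```

View pics/s14.png

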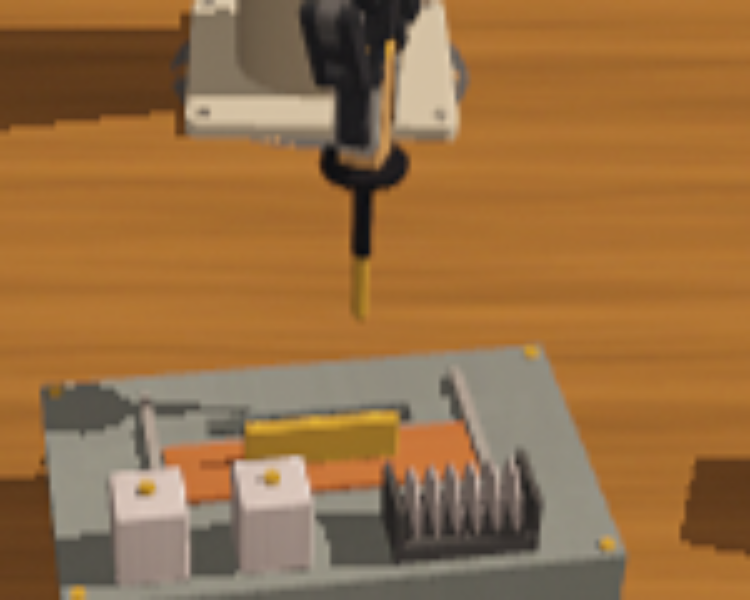

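View pics/w14.png

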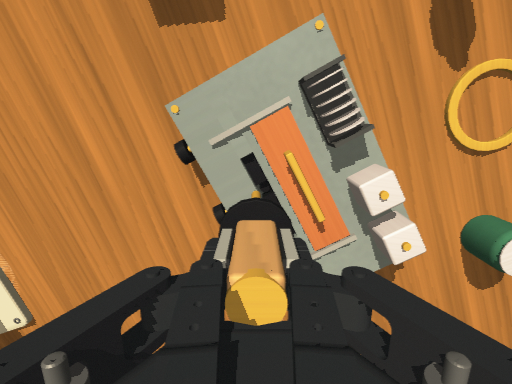

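```bash
python3 - <<'E'
from h import *
p,d=bot.camera('scene')
i=bot.camera_info('scene');K=i['camera_matrix']
for v in (148,150,152,153):
  for u in(261,262):
    w=i['R'].T@(np.linalg.inv(K)@[u,v,1]*d[v,u]-i['t']);print(u,v,w.round(4),chf(w).round(4))
w=px2w('scene',(261.6,153.4),.131);print(w,chf(w))
o,R=obs();print('pred',o['eef_pos']+R[:,0]*.0768,chf(o['eef_pos']+R[:,0]*.0768))
z=np.load('w7.npz')
save('w14c.png',cv2.resize(cv2.imread('pics/w14.png')[140:215,220:295,::-1],None,fx=8,fy=8))
E
```

```text
261 148 [0.5088 0.0074 0.1526] [[-0.0347  0.0218]]
262 148 [0.5053 0.0101 0.1503] [[-0.0377  0.025 ]]
261 150 [0.5038 0.0078 0.143 ] [[-0.0396  0.023 ]]
262 150 [0.5038 0.0104 0.1431] [[-0.0392  0.0255]]
261 152 [0.5057 0.0079 0.1381] [[-0.0377  0.0228]]
262 152 [0.5036 0.0106 0.1367] [[-0.0394  0.0257]]
261 153 [3.131e-01 1.750e-02 3.000e-04] [[-0.2269  0.0597]]
262 153 [0.3149 0.0205 0.0016] [[-0.2247  0.0624]]
[[0.50177093 0.00975368 0.131     ]] [[-0.04126163  0.02518855]]
t 13.73 p [0.5027 0.0104 0.2082] ch [-0.0402  0.0257] toolx [-0.006 -0.    -1.   ] jawyaw -19.84 F [ 0.01 -0.73 -1.21] w 0.0213 q [0.02 0.25 0.04 1.36 0.   1.94]
pred [0.50226823 0.01041689 0.13137482] [[-0.04067492  0.02577415]]
```

View pics/w14c.png

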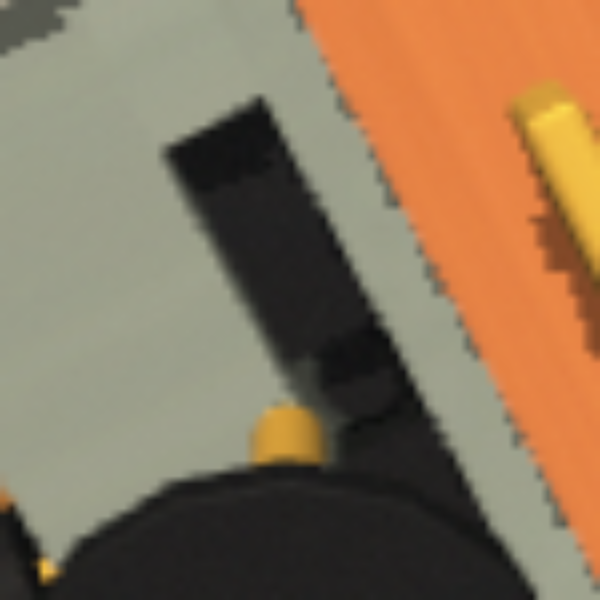

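View pics/t14.png

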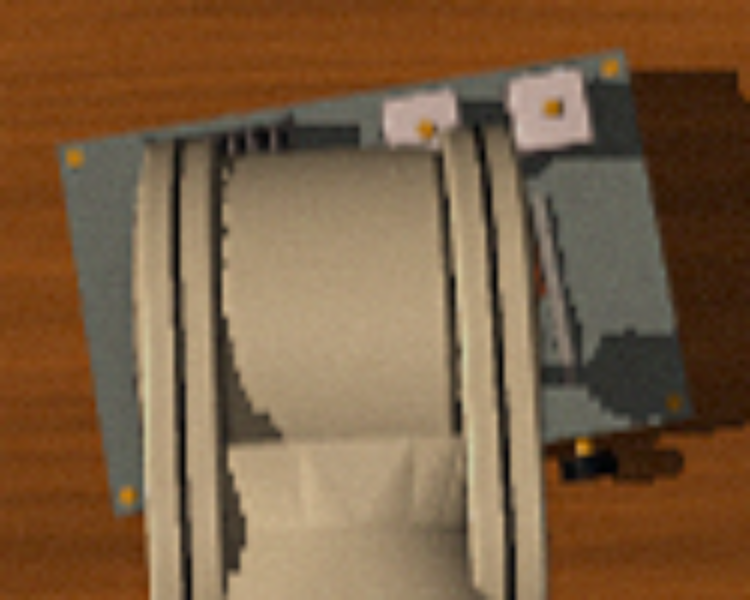

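```bash
python3 - <<'E'
from h import *
o,R=obs()
f=lambda a:np.array(a,float)/8+[220,140]-.4
print('slot end corners',chf(wplane(f([(165,150),(262,97)]),.07,o)).round(4))
print('right edge pts',chf(wplane(f([(330,230),(430,425),(490,525)]),.07,o)).round(4))
print('left edge pts',chf(wplane(f([(215,235),(280,355)]),.07,o)).round(4))
print('hole edges',chf(wplane(f([(310,368),(372,325)]),.06,o)).round(4),chf(wplane(f([(345,432),(405,398)]),.06,o)).round(4))
i=bot.camera_info('wrist');M=np.linalg.inv(i['mount'])
for q in ([.0768,.004,0],[.0768,0,0],[.0768,.004,.004],[.0768,.004,-.004],[.055,.004,0]):
  c=i['camera_matrix']@(M[:3]@np.r_[q,1]);print(q,(c[:2]/c[2]).round(1))
E
```

```text
t 13.73 p [0.5027 0.0104 0.2082] ch [-0.0402  0.0257] toolx [-0.006 -0.    -1.   ] jawyaw -19.84 F [ 0.01 -0.73 -1.21] w 0.0213 q [0.02 0.25 0.04 1.36 0.   1.94]
slot end corners [[-0.0455  0.0532]
 [-0.0306  0.0533]]
right edge pts [[-0.0309  0.0331]
 [-0.0314  0.0022]
 [-0.0306 -0.0147]]
left edge pts [[-0.0451  0.0398]
 [-0.0451  0.0209]]
hole edges [[-0.0434  0.0152]
 [-0.0327  0.0166]] [[-0.0434  0.0045]
 [-0.0335  0.0049]]
[0.0768, 0.004, 0] [255.7 188. ]
[0.0768, 0, 0] [255.7 192.3]
[0.0768, 0.004, 0.004] [260.2 188. ]
[0.0768, 0.004, -0.004] [251.2 188. ]
[0.055, 0.004, 0] [255.7 194.3]
```

step_arm --series '[{"x":0.1,"y":0.02,"z":-0.5,"twist":0,"jaw":1},{"x":0.2,"y":0.03,"z":-1.5,"twist":0,"jaw":1},{"x":0.2,"y":0.03,"z":-2.7,"twist":0,"jaw":1},{"x":0.2,"y":0.03,"z":-3.9,"twist":0,"jaw":1},{"x":0.2,"y":0.03,"z":-4.8,"twist":0,"jaw":1},{"x":0.2,"y":0.03,"z":-5.3,"twist":0,"jaw":1},{"x":0.2,"y":0.03,"z":-5.5,"twist":0,"jaw":1},{"x":0.2,"y":0.03,"z":-5.5,"twist":0,"jaw":1}]'

```text
clock: 14.4
eef_pos: [0.5044, 0.0108, 0.1525]
tool_rot: [0.121, 0.699, -0.122, 0.694]
ft_force: [-0.3, 0.1, -1.3]
grip_width: 0.0212
```

```bash
cat >> h.py <<'E'
def tip():
    o,R=obs();w=o['eef_pos']+R[:,0]*.0768;print('tip z',w[2].round(4),'ch',chf(w).round(4));return o,R
E
python3 - <<'E'
from h import *
o,R=tip()
p,d=bot.camera('wrist');save('w15.png',cv2.resize(p[100:250,180:340],None,fx=4,fy=4))
E
```

```text
t 14.4 p [0.5044 0.0108 0.1525] ch [-0.0385  0.0259] toolx [-0.007 -0.    -1.   ] jawyaw -19.84 F [-0.31  0.07 -1.32] w 0.0212 q [ 0.02  0.28 -0.07  1.23  0.    1.94]
tip z 0.0757 ch [[-0.0391  0.0259]]
```

View pics/w15.png

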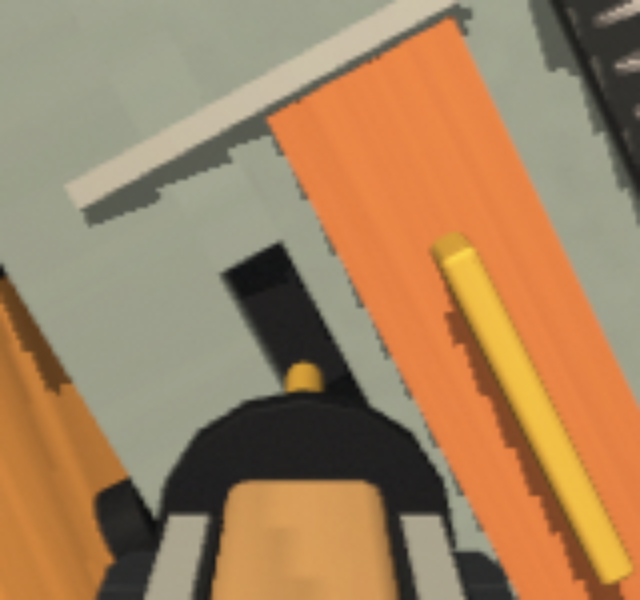

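step_arm --series '[{"x":0.1,"y":0.01,"z":-0.4,"twist":0,"jaw":1},{"x":0.1,"y":0.01,"z":-0.8,"twist":0,"jaw":1},{"x":0.1,"y":0.01,"z":-1.1,"twist":0,"jaw":1},{"x":0.1,"y":0.01,"z":-1.2,"twist":0,"jaw":1},{"x":0.1,"y":0.01,"z":-1.2,"twist":0,"jaw":1}]'

```text
clock: 14.87
eef_pos: [0.5055, 0.0108, 0.1408]
tool_rot: [0.121, 0.699, -0.122, 0.694]
ft_force: [0.1, 0.5, -1.3]
grip_width: 0.0212
```

```bash
python3 -c "from h import *;tip()"
```

```text
t 14.87 p [0.5055 0.0108 0.1408] ch [-0.0374  0.0257] toolx [-0.007 -0.    -1.   ] jawyaw -19.84 F [ 0.1   0.51 -1.31] w 0.0212 q [ 0.02  0.29 -0.08  1.2   0.    1.94]
tip z 0.064 ch [[-0.0379  0.0258]]
```

step_arm --series '[{"x":0,"y":0,"z":-0.3,"twist":0,"jaw":1},{"x":0,"y":0,"z":-0.6,"twist":0,"jaw":1},{"x":0,"y":0,"z":-0.7,"twist":0,"jaw":1},{"x":0,"y":0,"z":-0.7,"twist":0,"jaw":1}]'

```text
clock: 15.2
eef_pos: [0.5059, 0.0108, 0.1339]
tool_rot: [0.121, 0.699, -0.122, 0.694]
ft_force: [0.1, 0.2, 0.9]
grip_width: 0.0215
```

```bash
python3 -c "from h import *;tip()"
```

```text
t 15.2 p [0.5059 0.0108 0.1339] ch [-0.0371  0.0257] toolx [-0.006 -0.    -1.   ] jawyaw -19.84 F [0.15 0.22 0.86] w 0.0215 q [ 0.02  0.3  -0.1   1.18  0.    1.94]
tip z 0.0571 ch [[-0.0375  0.0257]]
```

Contact is on the strip at the expected height: Fz went from −1.3 to +0.9 N with about 2.5 mm of compression. I'll press a little more and feel along −y.

step_arm --series '[{"x":0,"y":0,"z":-0.2,"twist":0,"jaw":1},{"x":0,"y":0,"z":-0.3,"twist":0,"jaw":1},{"x":0.03,"y":-0.2,"z":-0.3,"twist":0,"jaw":1},{"x":0.06,"y":-0.4,"z":-0.3,"twist":0,"jaw":1}]'

```text
clock: 15.53
eef_pos: [0.5065, 0.0078, 0.1311]
tool_rot: [0.122, 0.699, -0.121, 0.694]
ft_force: [-0.0, 3.0, 3.2]
grip_width: 0.0214
```

step_arm --series '[{"x":0.03,"y":-0.2,"z":0,"twist":0,"jaw":1},{"x":0.06,"y":-0.4,"z":0,"twist":0,"jaw":1}]'

```text
clock: 15.7
eef_pos: [0.5072, 0.0042, 0.1313]
tool_rot: [0.122, 0.699, -0.121, 0.694]
ft_force: [-0.9, 2.6, 2.6]
grip_width: 0.0214
```

```bash
python3 -c "from h import *;tip()"
```

```text
t 15.7 p [0.5072 0.0042 0.1313] ch [-0.0367  0.0189] toolx [-0.006  0.004 -1.   ] jawyaw -19.78 F [-0.88  2.6   2.62] w 0.0214 q [ 0.01  0.3  -0.1   1.18  0.    1.92]
tip z 0.0545 ch [[-0.0371  0.0193]]
```

step_arm --series '[{"x":0,"y":-0.15,"z":0,"twist":0,"jaw":1},{"x":0,"y":-0.3,"z":0,"twist":0,"jaw":1}]'

```text
clock: 15.87
eef_pos: [0.5069, 0.0003, 0.1308]
tool_rot: [0.122, 0.699, -0.121, 0.694]
ft_force: [0.2, 0.3, -1.0]
grip_width: 0.0217
```

step_arm --series '[{"x":0.02,"y":-0.15,"z":0,"twist":0,"jaw":1},{"x":0.04,"y":-0.3,"z":0,"twist":0,"jaw":1}]'

```text
clock: 16.03
eef_pos: [0.5069, -0.0034, 0.1303]
tool_rot: [0.122, 0.699, -0.122, 0.694]
ft_force: [0.8, 1.4, -0.5]
grip_width: 0.0212
```

step_arm --series '[{"x":0.02,"y":-0.15,"z":0,"twist":0,"jaw":1},{"x":0.04,"y":-0.3,"z":0,"twist":0,"jaw":1}]'

```text
clock: 16.2
eef_pos: [0.5071, -0.0069, 0.1299]
tool_rot: [0.122, 0.699, -0.122, 0.694]
ft_force: [1.3, 0.0, -1.0]
grip_width: 0.0215
```

```bash
python3 -c "from h import *;tip()"
```

```text
t 16.2 p [ 0.5071 -0.0069  0.1299] ch [-0.0384  0.0079] toolx [-0.008  0.001 -1.   ] jawyaw -19.85 F [ 1.33  0.04 -0.99] w 0.0215 q [-0.01  0.3  -0.1   1.18  0.    1.9 ]
tip z 0.0531 ch [[-0.039   0.0081]]
```

The force dropped to free at y≈15 mm, which matches the hole's edge in the picture, and the tip is now centred in the hole. I'll press.

step_arm --series '[{"x":0,"y":0,"z":-0.2,"twist":0,"jaw":1},{"x":0,"y":0,"z":-0.4,"twist":0,"jaw":1},{"x":0,"y":0,"z":-0.6,"twist":0,"jaw":1},{"x":0,"y":0,"z":-0.8,"twist":0,"jaw":1},{"x":0,"y":0,"z":-0.8,"twist":0,"jaw":1}]'

```text
clock: 16.62
eef_pos: [0.5074, -0.007, 0.1221]
tool_rot: [0.121, 0.699, -0.122, 0.694]
ft_force: [-0.1, -0.9, 2.5]
grip_width: 0.0213
```

step_arm --series '[{"x":0,"y":0,"z":-0.15,"twist":0,"jaw":1},{"x":0,"y":0,"z":-0.3,"twist":0,"jaw":1},{"x":0,"y":0,"z":-0.45,"twist":0,"jaw":1},{"x":0,"y":0,"z":-0.6,"twist":0,"jaw":1}]'

```text
clock: 16.95
eef_pos: [0.5076, -0.007, 0.1164]
tool_rot: [0.121, 0.699, -0.122, 0.694]
ft_force: [-0.9, -1.7, 5.5]
grip_width: 0.0214
```

```bash
python3 -c "from h import *;tip()"
```

```text
t 16.95 p [ 0.5076 -0.007   0.1164] ch [-0.0379  0.0077] toolx [-0.007  0.    -1.   ] jawyaw -19.85 F [-0.91 -1.73  5.54] w 0.0214 q [-0.01  0.31 -0.12  1.14 -0.    1.9 ]
tip z 0.0396 ch [[-0.0384  0.0078]]
```

step_arm --series '[{"x":0,"y":0,"z":-0.1,"twist":0,"jaw":1},{"x":0,"y":0,"z":-0.2,"twist":0,"jaw":1},{"x":0,"y":0,"z":-0.3,"twist":0,"jaw":1},{"x":0,"y":0,"z":-0.4,"twist":0,"jaw":1}]'

```text
clock: 17.28
eef_pos: [0.5076, -0.007, 0.1127]
tool_rot: [0.121, 0.699, -0.122, 0.694]
ft_force: [-0.8, 0.1, 5.5]
grip_width: 0.0211
```

step_arm --series '[{"x":0,"y":0,"z":-0.08,"twist":0,"jaw":1},{"x":0,"y":0,"z":-0.15,"twist":0,"jaw":1}]'

```text
clock: 17.45
eef_pos: [0.5076, -0.007, 0.1115]
tool_rot: [0.121, 0.699, -0.122, 0.694]
ft_force: [-0.8, -0.9, 5.4]
grip_width: 0.0218
```

step_arm --series '[{"x":0,"y":0,"z":-0.08,"twist":0,"jaw":1},{"x":0,"y":0,"z":-0.15,"twist":0,"jaw":1}]'

```text
clock: 17.62
eef_pos: [0.5076, -0.0071, 0.1104]
tool_rot: [0.121, 0.699, -0.122, 0.694]
ft_force: [-1.5, -0.1, 5.5]
grip_width: 0.0216
```

step_arm --series '[{"x":0,"y":0,"z":-0.1,"twist":0,"jaw":1},{"x":0,"y":0,"z":-0.15,"twist":0,"jaw":1}]'

```text
clock: 17.78
eef_pos: [0.5076, -0.007, 0.1098]
tool_rot: [0.121, 0.698, -0.122, 0.695]
ft_force: [-3.0, -1.2, 12.4]
grip_width: 0.0216
```

Force is rising and the motion has stalled, so this is the stop. One firm extra press will confirm it.

step_arm --series '[{"x":0,"y":0,"z":-0.1,"twist":0,"jaw":1},{"x":0,"y":0,"z":-0.2,"twist":0,"jaw":1},{"x":0,"y":0,"z":-0.2,"twist":0,"jaw":1}]'

```text
clock: 18.03
eef_pos: [0.5078, -0.007, 0.1096]
tool_rot: [0.121, 0.698, -0.122, 0.695]
ft_force: [-4.1, -1.0, 14.8]
grip_width: 0.0212
```

```bash
python3 -c "from h import *;tip()"
```

```text
t 18.03 p [ 0.5078 -0.007   0.1096] ch [-0.0377  0.0077] toolx [-0.004 -0.    -1.   ] jawyaw -19.83 F [-4.11 -0.99 14.82] w 0.0212 q [-0.01  0.32 -0.13  1.12 -0.    1.9 ]
tip z 0.0328 ch [[-0.038   0.0077]]
```

The tool is bottomed out: no travel under 15 N, at the predicted height. I'll lift out straight up.

step_arm --series '[{"x":0,"y":0,"z":0.7,"twist":0,"jaw":1},{"x":0,"y":0,"z":1.7,"twist":0,"jaw":1},{"x":0,"y":0,"z":3,"twist":0,"jaw":1},{"x":0,"y":0,"z":4.5,"twist":0,"jaw":1},{"x":0,"y":0,"z":6,"twist":0,"jaw":1},{"x":0,"y":0,"z":7.5,"twist":0,"jaw":1},{"x":0,"y":0,"z":9,"twist":0,"jaw":1},{"x":0,"y":0,"z":10.2,"twist":0,"jaw":1},{"x":0,"y":0,"z":10.5,"twist":0,"jaw":1},{"x":0,"y":0,"z":10.5,"twist":0,"jaw":1}]'

```text
clock: 18.87
eef_pos: [0.5083, -0.0069, 0.2151]
tool_rot: [0.122, 0.697, -0.122, 0.696]
ft_force: [0.2, -0.6, -1.5]
grip_width: 0.0215
```

```bash
python3 - <<'E'
from h import *
o,R=tip()
p,d=bot.camera('wrist');save('w16.png',cv2.resize(p,None,fx=1.5,fy=1.5))
print(np.nanmin(d[120:240,230:290][d[120:240,230:290]>0]))
E
```

```text
t 18.87 p [ 0.5083 -0.0069  0.2151] ch [-0.0372  0.0078] toolx [-0.003  0.    -1.   ] jawyaw -19.83 F [ 0.2  -0.63 -1.47] w 0.0215 q [-0.01  0.25  0.06  1.38  0.    1.9 ]
tip z 0.1383 ch [[-0.0374  0.0079]]
0.13386333
```

View pics/w16.png

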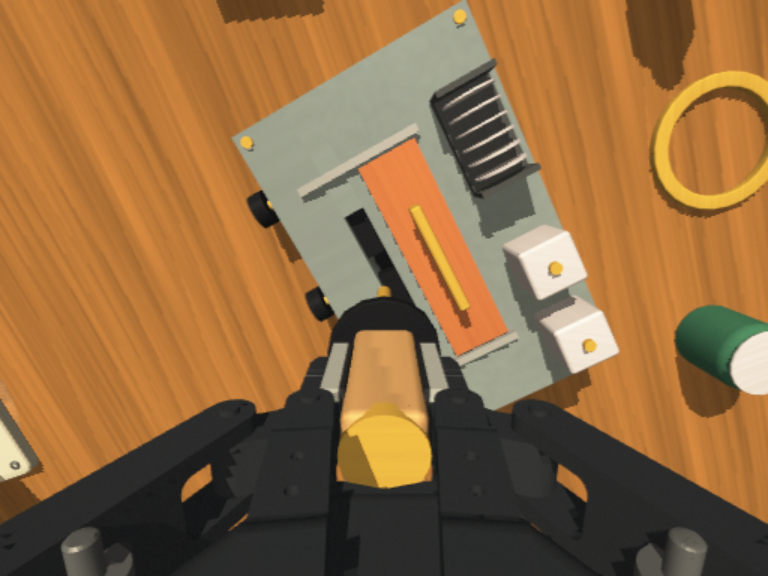

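step_arm --series '[{"x":0,"y":1.5,"z":0,"twist":0,"jaw":1},{"x":0,"y":4,"z":0,"twist":0,"jaw":1},{"x":0,"y":7,"z":0,"twist":0,"jaw":1},{"x":-0.1,"y":10,"z":0,"twist":0,"jaw":1},{"x":-0.2,"y":13,"z":0,"twist":0,"jaw":1},{"x":-0.3,"y":16,"z":0,"twist":0,"jaw":1},{"x":-0.4,"y":19,"z":0,"twist":0,"jaw":1},{"x":-0.5,"y":22,"z":0,"twist":0,"jaw":1},{"x":-0.5,"y":24.5,"z":0,"twist":0,"jaw":1},{"x":-0.5,"y":26,"z":0,"twist":0,"jaw":1}]'

```text
clock: 19.75
eef_pos: [0.5015, 0.2555, 0.2123]
tool_rot: [0.12, 0.699, -0.121, 0.694]
ft_force: [1.2, -0.9, -2.0]
grip_width: 0.0217
```

step_arm --series '[{"x":0,"y":1.5,"z":0,"twist":0,"jaw":1},{"x":0,"y":3.5,"z":0,"twist":0,"jaw":1},{"x":0,"y":5.5,"z":0,"twist":0,"jaw":1},{"x":0,"y":7,"z":0,"twist":0,"jaw":1},{"x":0,"y":7.7,"z":0,"twist":0,"jaw":1},{"x":0,"y":7.9,"z":0,"twist":0,"jaw":1},{"x":0,"y":7.9,"z":0,"twist":0,"jaw":1}]'

```text
clock: 20.33
eef_pos: [0.5013, 0.3341, 0.2114]
tool_rot: [0.12, 0.699, -0.122, 0.694]
ft_force: [-1.3, 0.1, -1.0]
grip_width: 0.0214
```

```bash
python3 - <<'E'
from h import *
o,R=obs();print(o['eef_pos']+R[:,0]*.0768)
p,d=bot.camera('wrist');save('w17.png',p)
p,d=bot.camera('scene');save('s17.png',cv2.resize(p[80:230,320:440],None,fx=4,fy=4))
E
```

```text
t 20.33 p [0.5013 0.3341 0.2114] ch [0.0044 0.3463] toolx [-0.008 -0.002 -1.   ] jawyaw -19.67 F [-1.32  0.05 -0.99] w 0.0214 q [0.59 0.45 0.34 1.46 0.   2.5 ]
[0.50063921 0.33394967 0.13465258]
```

View pics/w17.png

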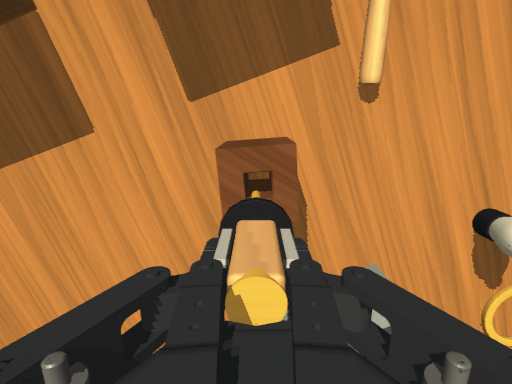

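View pics/s17.png

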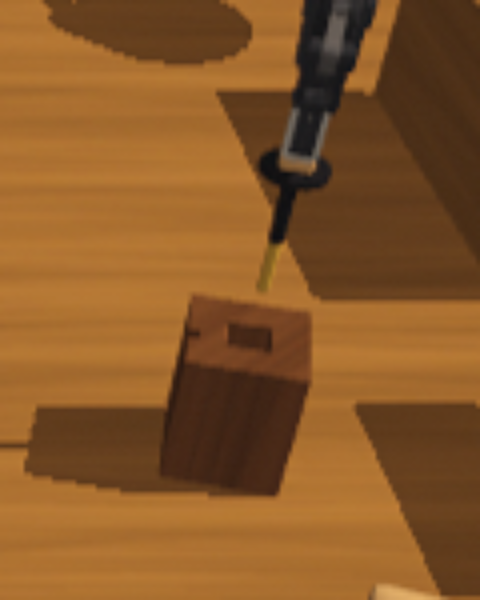

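The tip sits at (0.501, 0.334) and the mouth at (0.502, 0.331). I'll correct that and lower.

step_arm --series '[{"x":0.15,"y":-0.3,"z":0,"twist":0,"jaw":1},{"x":0.15,"y":-0.3,"z":-0.7,"twist":0,"jaw":1},{"x":0.15,"y":-0.3,"z":-2,"twist":0,"jaw":1},{"x":0.15,"y":-0.3,"z":-3.5,"twist":0,"jaw":1},{"x":0.15,"y":-0.3,"z":-5,"twist":0,"jaw":1},{"x":0.15,"y":-0.3,"z":-6.5,"twist":0,"jaw":1},{"x":0.15,"y":-0.3,"z":-8,"twist":0,"jaw":1},{"x":0.15,"y":-0.3,"z":-9.5,"twist":0,"jaw":1},{"x":0.15,"y":-0.3,"z":-10.8,"twist":0,"jaw":1},{"x":0.15,"y":-0.3,"z":-11,"twist":0,"jaw":1}]'

```text
clock: 21.27
eef_pos: [0.5014, 0.3284, 0.0989]
tool_rot: [0.119, 0.7, -0.124, 0.693]
ft_force: [-0.8, -0.2, -2.5]
grip_width: 0.0215
```

```bash
python3 - <<'E'
from h import *
o,R=obs()
p,d=bot.camera('scene');save('s18.png',cv2.resize(p[80:230,320:440],None,fx=4,fy=4))
E
```

```text
t 21.27 p [0.5014 0.3284 0.0989] ch [0.0037 0.3407] toolx [-0.012 -0.004 -1.   ] jawyaw -19.8 F [-0.8  -0.24 -2.53] w 0.0215 q [0.58 0.5  0.12 1.2  0.   2.49]
```

View pics/s18.png

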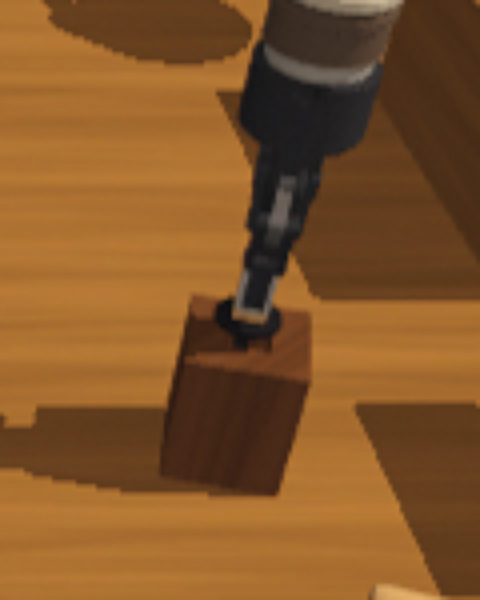

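step_arm --series '[{"x":0.05,"y":0.25,"z":-0.3,"twist":0,"jaw":1},{"x":0.05,"y":0.25,"z":-0.6,"twist":0,"jaw":1},{"x":0.05,"y":0.25,"z":-0.9,"twist":0,"jaw":1},{"x":0.05,"y":0.25,"z":-1.1,"twist":0,"jaw":1},{"x":0.05,"y":0.25,"z":-1.1,"twist":0,"jaw":1}]'

```text
clock: 21.73
eef_pos: [0.5022, 0.3313, 0.0887]
tool_rot: [0.119, 0.7, -0.124, 0.693]
ft_force: [-0.1, 0.8, -0.9]
grip_width: 0.0212
```

step_arm --series '[{"x":0,"y":0,"z":-0.1,"twist":0,"jaw":1},{"x":0,"y":0,"z":-0.15,"twist":0,"jaw":1}]'

```text
clock: 21.9
eef_pos: [0.5023, 0.3314, 0.0874]
tool_rot: [0.12, 0.7, -0.123, 0.693]
ft_force: [-0.6, 0.5, -1.2]
grip_width: 0.0215
```

```bash
python3 -c "from h import *;obs()"
```

```text
t 21.9 p [0.5023 0.3314 0.0874] ch [0.0051 0.3434] toolx [-0.011 -0.004 -1.   ] jawyaw -19.79 F [-0.64  0.49 -1.17] w 0.0215 q [0.58 0.52 0.11 1.18 0.   2.5 ]
```

step_arm --series '[{"x":0,"y":0,"z":-0.08,"twist":0,"jaw":1},{"x":0,"y":0,"z":-0.15,"twist":0,"jaw":1}]'

```text
clock: 22.07
eef_pos: [0.5024, 0.3315, 0.0869]
tool_rot: [0.12, 0.7, -0.123, 0.693]
ft_force: [-2.5, -2.0, 8.1]
grip_width: 0.0213
```

It's seated: Fz is +8 N with the TCP at 0.0869, the same height as at pickup. I'll release.

step_arm --series '[{"x":0,"y":0,"z":0,"twist":0,"jaw":3},{"x":0,"y":0,"z":0,"twist":0,"jaw":4},{"x":0,"y":0,"z":0,"twist":0,"jaw":6},{"x":0,"y":0,"z":0,"twist":0,"jaw":8},{"x":0,"y":0,"z":0,"twist":0,"jaw":8},{"x":0,"y":0,"z":0,"twist":0,"jaw":8}]'

```text
clock: 22.57
eef_pos: [0.5024, 0.3315, 0.0868]
tool_rot: [0.12, 0.7, -0.123, 0.693]
ft_force: [0.7, -0.0, 0.2]
grip_width: 0.0797
```

```bash
python3 - <<'E'
from h import *
o,R=obs()
p,d=bot.camera('wrist');save('w19.png',p)
E
```

```text
t 22.57 p [0.5024 0.3315 0.0868] ch [0.0052 0.3435] toolx [-0.01  -0.003 -1.   ] jawyaw -19.78 F [ 0.72 -0.    0.2 ] w 0.0797 q [0.58 0.52 0.11 1.18 0.   2.5 ]
```

View pics/w19.png

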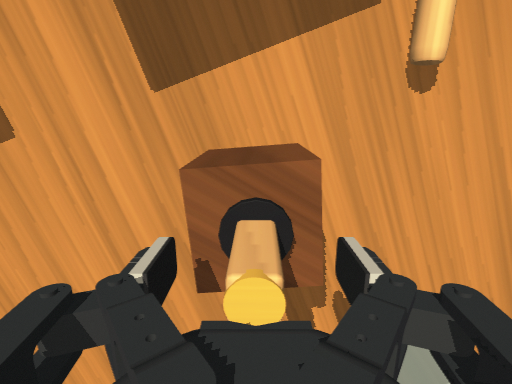

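The tool is standing free. I'll rise and go back to inspect the trimmer.

step_arm --series '[{"x":0,"y":0,"z":1,"twist":0,"jaw":8},{"x":0,"y":0,"z":3,"twist":0,"jaw":8},{"x":0,"y":0,"z":6,"twist":0,"jaw":8},{"x":0,"y":0,"z":9,"twist":0,"jaw":8},{"x":0,"y":0,"z":12,"twist":0,"jaw":8},{"x":0,"y":0,"z":13,"twist":0,"jaw":8},{"x":0,"y":0,"z":13,"twist":0,"jaw":8}]'

```text
clock: 23.2
eef_pos: [0.5043, 0.3327, 0.2214]
tool_rot: [0.122, 0.698, -0.121, 0.695]
ft_force: [-0.8, -0.4, -0.6]
grip_width: 0.08
```

step_arm --series '[{"x":-0.5,"y":-3,"z":0,"twist":-6.1,"jaw":8},{"x":-1,"y":-6.5,"z":0,"twist":-12.2,"jaw":8},{"x":-1.6,"y":-10,"z":0,"twist":-18.3,"jaw":8},{"x":-2.2,"y":-13.5,"z":0,"twist":-24.4,"jaw":8},{"x":-2.8,"y":-17,"z":0,"twist":-30.5,"jaw":8},{"x":-3.4,"y":-20.5,"z":0,"twist":-36.6,"jaw":8},{"x":-4,"y":-24,"z":0,"twist":-42.7,"jaw":8},{"x":-4.6,"y":-27.5,"z":0,"twist":-48.8,"jaw":8},{"x":-5.2,"y":-31,"z":0,"twist":-54.9,"jaw":8},{"x":-5.7,"y":-34,"z":0,"twist":-61,"jaw":8}]'

```text
clock: 24.03
eef_pos: [0.4454, -0.0092, 0.2199]
tool_rot: [0.46, 0.539, -0.46, 0.536]
ft_force: [0.0, 0.5, -0.1]
grip_width: 0.0798
```

step_arm --series '[{"x":0,"y":0,"z":-2,"twist":0,"jaw":8},{"x":0,"y":0,"z":-4,"twist":0,"jaw":8},{"x":0,"y":0,"z":-4,"twist":0,"jaw":8}]'

```text
clock: 24.28
eef_pos: [0.4414, -0.01, 0.1752]
tool_rot: [0.458, 0.541, -0.462, 0.533]
ft_force: [-0.8, 0.6, -0.4]
grip_width: 0.0797
```

```bash
python3 - <<'E'
from h import *
o,R=obs()
p,d=bot.camera('wrist');save('w20.png',p);np.savez('w20.npz',p=p,d=d,pos=o['eef_pos'],rot=o['tool_rot'])
p2,d2=bot.camera('scene');save('s20.png',p2)
E
```

```text
t 24.28 p [ 0.4414 -0.01    0.1752] ch [-0.1038  0.0142] toolx [-0.013  0.003 -1.   ] jawyaw -81.23 F [-0.84  0.61 -0.43] w 0.0797 q [-0.03  0.15 -0.17  1.26  0.    2.96]
```

View pics/w20.png

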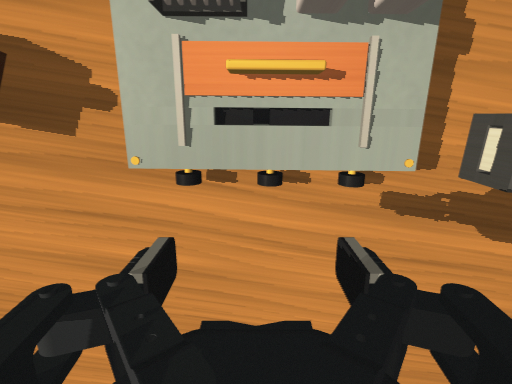

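View pics/s20.png

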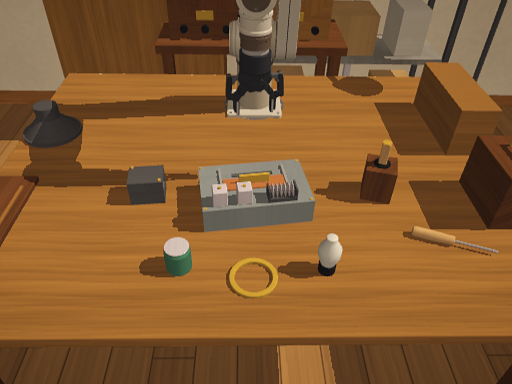

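```bash
python3 - <<'E'
from h import *
z=np.load('w20.npz');p=z['p'];d=z['d'];o=dict(eef_pos=z['pos'],tool_rot=z['rot'])
uv=[(u,v) for v in (113,117,121) for u in range(240,282,3)]
t,w=wpts(uv,[d[v,u] for u,v in uv],o);q=chf(w)
zz=(w[:,2]*1e3).round(0).reshape(3,-1);print((q[:14,1]*1e3).round(0));print(zz)
# shutter edges
print('shutter -x edge',chf(wplane([(200,97),(340,98)],.0745,o)).round(4),'+x',chf(wplane([(200,41),(340,43)],.0745,o)).round(4))
E
```

```text
[29. 27. 24. 21. 18. 15. 12.  9.  6.  2.  1. -2. -5. -8.]
[[59. 59. 60. 58. 59. 19. 44. 44. 42. 19. 59. 60. 59. 59.]
 [60. 59. 59. 59. 60. 43. 43. 42. 42. 21. 59. 58. 59. 60.]
 [59. 59. 59. 60. 60. 18. 41. 44. 42. 21. 58. 58. 58. 59.]]
shutter -x edge [[-0.0224  0.0645]
 [-0.022  -0.0611]] +x [[ 0.023   0.0625]
 [ 0.0225 -0.0572]]
```

```bash
python3 - <<'E'
from h import *
z=np.load('w20.npz');p=z['p'];o=dict(eef_pos=z['pos'],tool_rot=z['rot'])
print([(v,p[v,300].tolist()) for v in list(range(38,46))+list(range(94,128))][::1])
E
```

```text
[(38, [158, 163, 143]), (39, [160, 162, 142]), (40, [160, 162, 142]), (41, [173, 159, 135]), (42, [232, 133, 71]), (43, [232, 133, 70]), (44, [233, 133, 70]), (45, [232, 133, 71]), (94, [231, 131, 71]), (95, [230, 130, 71]), (96, [120, 88, 65]), (97, [122, 125, 110]), (98, [161, 165, 145]), (99, [160, 164, 144]), (100, [163, 167, 146]), (101, [163, 166, 146]), (102, [162, 166, 146]), (103, [162, 166, 146]), (104, [163, 167, 147]), (105, [163, 166, 146]), (106, [162, 166, 146]), (107, [161, 165, 144]), (108, [37, 37, 35]), (109, [29, 29, 28]), (110, [36, 35, 35]), (111, [36, 36, 35]), (112, [35, 35, 34]), (113, [37, 37, 36]), (114, [35, 34, 34]), (115, [37, 35, 35]), (116, [37, 35, 34]), (117, [36, 35, 35]), (118, [37, 35, 35]), (119, [37, 35, 36]), (120, [39, 37, 38]), (121, [37, 34, 34]), (122, [35, 33, 33]), (123, [37, 36, 36]), (124, [38, 36, 37]), (125, [70, 72, 64]), (126, [161, 164, 144]), (127, [160, 164, 143])]
```

```bash
python3 - <<'E'
from h import *
z=np.load('w20.npz');o=dict(eef_pos=z['pos'],tool_rot=z['rot'])
print('shut lower (top .0745, also .071)',chf(wplane([(300,95.8)],.0745,o)),chf(wplane([(300,95.8)],.072,o)),'upper',chf(wplane([(300,41.2)],.0745,o)),'slot',chf(wplane([(300,107.5),(300,125)],.07,o)))
print('lip top -x edge row?');p=z['p'];print([(v,p[v,280].tolist()) for v in range(56,76)])
E
```

```text
shut lower (top .0745, also .071) [[-0.02048726 -0.02521414]] [[-0.02034037 -0.02556335]] upper [[ 0.02362301 -0.02293185]] slot [[-0.03040575 -0.02636959]
 [-0.04604432 -0.02717874]]
lip top -x edge row?
[(56, [237, 137, 74]), (57, [237, 137, 72]), (58, [234, 133, 70]), (59, [198, 124, 56]), (60, [231, 177, 64]), (61, [241, 191, 71]), (62, [243, 195, 71]), (63, [243, 196, 74]), (64, [243, 194, 72]), (65, [242, 194, 72]), (66, [241, 192, 69]), (67, [234, 181, 66]), (68, [207, 152, 56]), (69, [168, 125, 47]), (70, [92, 70, 28]), (71, [91, 68, 29]), (72, [93, 70, 29]), (73, [93, 69, 29]), (74, [132, 77, 42]), (75, [136, 76, 43])]
```

The gap from slot edge to shutter edge is 9.9 mm (10 expected when fully open). The core is 16 mm below the strip, which is fully home. I'm handing in.

```bash
python3 -c "
from h import *
o,R=obs();print(bot.job_done())"
```

```text
t 24.38 p [ 0.444  -0.0092  0.1786] ch [-0.1012  0.0146] toolx [-0.007  0.003 -1.   ] jawyaw -81.12 F [-0.27  0.26 -0.11] w 0.0802 q [-0.02  0.15 -0.17  1.26  0.    2.96]
the job is handed in; nothing more can be done
None
```

The job is done and handed in at 24.4 s. I opened the shutter to its stop and took the tool from its block. I felt along the slot floor until the tip dropped into the hole, then pressed the trimmer home. The tool is back in its block and released.

**Last checks**
- **Shutter:** the last picture puts the gap between slot and shutter edge at 9.9 mm, against 10 mm when fully open. It had also stopped moving under about 8 N.
- **Trimmer:** the core top measures about 16 mm below the strip, as it should when fully home. It had not moved under about 15 N.
- **Tool:** the last picture shows it upright in the block. It seated at the same height it was picked up from.
- **Other things on the bench:** they look to be where they started, judged by eye. The gripper is touching nothing.

**What disagreed**
- **Finger length:** the real fingertips end about 35 mm short of the reported TCP. Because of that, my first push passed over the shutter lip without touching anything. Both cameras showed the error, so I allowed for it from then on.
- **Chassis position:** the wrist view put the slot about 2 mm from where the top view had put it. I used the wrist view and the forces I felt.
- **Wrist lean:** the wrist leaned by up to about 1° during some moves, without visible effect.

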